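Put the varnished knobs and feet away and set up the next piece on the turntable

ROBOT

A 7-joint arm with a two-finger parallel gripper is mounted at the origin on the work surface. World frame = base frame: x ahead of the robot, y to its left, z up, the work surface at z = 0. Lengths are in mm, angles in rad, forces in N, time in s.
With the tool pointing down it reaches from about 400 to 875 mm from the base axis. Payload 4.4 kg.
Tool frame: the origin (TCP) lies on the centre line of the jaws, within the pads' length; the fingertips stand 14 mm ahead of it and the grasp point (between the pads) lies 5 mm behind it (tips_ahead is the distance from the TCP to the fingertips, in mm); z points along the fingers, y is the line along which they close (so a half turn about z gives the same grasp; the last joint's range is limited). The gripper opens to 85 mm and grips with 20 to 120 N. Pads are 22 mm wide; open, the fingers measure 114 mm over their backs; the gripper's body (76 mm by 85 mm) begins 54 mm behind the grasp point. The pads swing forward as they close: fully open they stand 13 mm farther back than shut.
Start: joints at [-1.271, 0.628, 0.038, 1.517, -0.027, 0.996, -0.02], TCP at [232.48, 607.018, 213.913] pointing down, gripper open.
Joint ranges: [-3.06, 3.06], [-0.37, 2.12], [-1.25, 1.32], [0.18, 2.47], [-1.1, 4.24], [0.23, 1.98], [-2.94, 2.94]. Speed limits (rad/s): [2.57, 2.57, 3.14, 3.14, 3.14, 3.14, 3.14].

INTERFACE

Orientations are given as [roll, pitch, yaw] about the fixed x, y, z axes, in that order (R = Rz(yaw) Ry(pitch) Rx(roll)).
In Python, from cell import * gives the robot as it stands.
- The arm moves only by the tool move_arm, never from a script. Its argument "rows" is text: rows parted by semicolons, each of 7 numbers parted by spaces: the shift along the tool's x, y, z scaled (see below), then the turn, a rotation vector about the tool's x, y, z scaled (see below), then the closure, from -1 (fully open) to 1 (shut). A call has 1 to 12 rows; each row is the pose to reach, as a shift and turn from the pose commanded when the call began, along the tool's axes at that moment; what a row does not reach only later rows make up. The controller multiplies each number of a shift by 0.3 m and each number of a turn by pi/2 rad. A row lasts 1/12 s, in which the tool goes at most 41.7 mm and 7.16 degrees, less where a joint would pass 70% of its speed; a pose out of reach is approached as far as the arm can. A call with a number of a shift or a turn outside -1 to 1 is refused whole. A call with a gripper value outside its range is refused whole. The fingers move at their own pace and stop on an object; the grip force is fixed at half the most. Time passes only in rows, so rows that repeat a pose let the fingers close. It gives the time, the measured TCP pose, the force, the opening and the grip force at its end, in the units of the state.
- read_state(): the state, without advancing time (a new reading comes with each control period).
- get_image(name): name is "scene" or "top" or "wrist"; returns a dict with "img" (384x512x3 uint8, red, green, blue), "vfov" (degrees; the focal length in pixels is half the picture's height over the tangent of half this angle, whatever the lens; pixels are square), "cx", "cy" (the principal point, pixels), "extrinsics" (4x4, takes a point from camera to world coordinates); the wrist camera has in their place "T_tool_cam" (4x4, takes a point from camera to tool coordinates, whose origin is the TCP and whose axes are the flange's). Camera axes: x right, y up, looking along -z (the intrinsics and any distortion apply to the point x, -y, -z); pixel columns grow to the right and rows downward; lengths in mm; the calibration is good to about 2 mm. The wrist camera is an equidistant fisheye: a pixel r from the principal point sees the ray r / f radians off the axis. A picture is of the moment at which its call begins: read the wrist's pose just before it. There is no depth.
- finish_job(): hands the job in; it is judged then, once.
The state is a dict: "clock": time; "qpos": joint angles; "qd": joint speeds; "tau": joint torques, N m; "eef_pos": TCP position; "tool_rot": TCP orientation; "force": force on the tool from outside, world axes, zero at the start; "torque": the same for the moment, N m; "width": finger opening in mm; "gripper_force": force on a finger pad.
Only numpy, scipy, OpenCV 4.12 (cv2) and the standard library are available. Lean on these libraries where they do the work, as an engineer would, in place of code of your own. Each camera call takes 0.05 s, during which the arm holds its last target. There are 200 camera calls.

TASK

The varnish on the turned pieces standing on the finishing turntable is dry: pull the cabinet's top drawer right out to its stop, then lift the pieces off the turntable and set them down in the drawer without dropping them, the mushroom-shaped drawer knobs in its left-hand compartment and the bun feet with their tenons in its right-hand one, and when they are all in, push the drawer fully home. Stand the bare lamp base upright in the middle of the turntable for its first coat. Leave the other things on the bench where they are.

Things in the scene. Friction and masses are not known exactly. Their poses are not given: they have to be found in the camera images.
- drawer (a joint): sliding of the cabinet's top drawer, m: 0 fully shut (fully home), grows as it is pulled out, 0.225 at its stop. Slides with about 2 N of friction plus slight damping (8 N s/m) and stays where it is left; starts shut or up to 25 mm ajar.
- cabinet_edge (a point): middle of the upper front edge of the tan steel cabinet fixed on the bench facing the robot: 320 deep, 300 wide (y), 220 mm high, two drawers, only the top one is used. x points into the cabinet, y along its front, z up; fixed (does not move with the drawer).
- drawer_handle (a point): middle of the round bar of the top drawer's pull: bar 10 mm thick, 110 mm long along the drawer's width (y), its axis 42 mm out from the drawer front, open above; 183 mm above the bench, 37 mm below the cabinet's top. Moves with the drawer: x points into the cabinet (the drawer is pulled along -x), z up.
- left_compartment (a point): front end of the floor of the top drawer's left-hand compartment (left as one faces it, the drawer's +y side): at the foot of the drawer front's inner face, midway across, 118 mm above the bench. Moves with the drawer; x into the cabinet, y across, z up. Compartment 128 mm wide, 280 mm long (x 0 to 280); with the drawer at its stop the cabinet's front edge is at x = 208 mm.
- right_compartment (a point): same point of the right-hand compartment (-y side), same sizes. For both: outer walls rise 67 mm above the floor, drawer front 88 mm, divider between them (5 mm thick) 50 mm, underside of the cabinet's top 92 mm, top of the cabinet 102 mm.
- turntable_middle (a point): middle of the finishing turntable's upper face, on its spinning axis, 48 mm above the bench: a round plywood disc 300 mm across, 18 mm thick, dark bolt head flush at its middle, that spins freely on a bearing over a square board fixed to the bench. The pieces stand in a ring about 95 mm from this point.
- lamp_base: bare pale turned table-lamp base standing on the bench between turntable and cabinet, 150 mm tall, 280 g: round foot 94 mm across, belly 52 mm across 75 mm up, plain round neck 36 mm across from 98 mm up to the top (to grip). Origin: centre of its underside, z up its axis.
- knob1: varnished turned wooden drawer knob, mushroom-shaped, 58 mm tall, 70 g: foot flange 44 mm across, waist 26 mm, round head 58 mm across with a plain cylindrical band from 35 to 44 mm up (its widest part), low domed top. Origin: centre of its underside; z along its axis to the dome. Stands on the turntable at the start; may be absent (None).
- knob2: varnished turned wooden drawer knob, mushroom-shaped, 58 mm tall, 70 g: foot flange 44 mm across, waist 26 mm, round head 58 mm across with a plain cylindrical band from 35 to 44 mm up (its widest part), low domed top. Origin: centre of its underside; z along its axis to the dome. Stands on the turntable at the start; may be absent (None).
- knob3: varnished turned wooden drawer knob, mushroom-shaped, 58 mm tall, 70 g: foot flange 44 mm across, waist 26 mm, round head 58 mm across with a plain cylindrical band from 35 to 44 mm up (its widest part), low domed top. Origin: centre of its underside; z along its axis to the dome. Stands on the turntable at the start; may be absent (None).
- foot1: varnished turned bun foot for a chest, 66 mm tall, 90 g, same wood as the knobs: squat bun 44 mm across underneath, 60 mm across at 21 mm up, shoulder at 42 mm, then a plain round tenon 24 mm across from 42 to 66 mm up (good to grip). Origin: centre of its underside; z along its axis to the tenon's end. Stands on the turntable at the start; may be absent (None).
- foot2: varnished turned bun foot for a chest, 66 mm tall, 90 g, same wood as the knobs: squat bun 44 mm across underneath, 60 mm across at 21 mm up, shoulder at 42 mm, then a plain round tenon 24 mm across from 42 to 66 mm up (good to grip). Origin: centre of its underside; z along its axis to the tenon's end. Stands on the turntable at the start; may be absent (None).
- foot3: varnished turned bun foot for a chest, 66 mm tall, 90 g, same wood as the knobs: squat bun 44 mm across underneath, 60 mm across at 21 mm up, shoulder at 42 mm, then a plain round tenon 24 mm across from 42 to 66 mm up (good to grip). Origin: centre of its underside; z along its axis to the tenon's end. Stands on the turntable at the start; may be absent (None).
- mallet: carver's mallet standing on its black head, 268 mm tall, head 90 mm across; a bystander, to be left alone.
- chisel: bench chisel lying on the bench, 270 mm long; a bystander, to be left alone.
- glue: white glue bottle, 56 mm across, 125 mm tall; a bystander, to be left alone.
- varnish: metal varnish tin, 80 mm across, 85 mm tall; a bystander, to be left alone.
- offcut: dark board offcut 100 x 160 x 28 mm lying flat; a bystander, to be left alone.
- clamp: red bar clamp lying flat, 340 mm long, 31 mm high; a bystander, to be left alone.
- brush: brush lying on the bench, 200 mm long; a bystander, to be left alone.
Things that resemble listed ones, but are neither listed nor needed, are in the scene too. Leave any blue look-alike of the foot1 alone.

How it is judged (in metres and radians):
On the way, in this order (a step that is already met when the one before it is completed fails the run):
1. the top drawer is pulled out to its stop (at least 217 of 225 mm) (value of joint drawer above 0.217 m), for 0.2 s.
2. every knob present lies in the left compartment and every foot in the right one, at rest (y of knob1 in the frame of left_compartment between -0.066 and 0.066 m and x of knob1 in the frame of left_compartment between -0.005 and 0.285 m and z of knob1 in the frame of left_compartment between -0.01 and 0.055 m and y of knob2 in the frame of left_compartment between -0.066 and 0.066 m and x of knob2 in the frame of left_compartment between -0.005 and 0.285 m and z of knob2 in the frame of left_compartment between -0.01 and 0.055 m and y of knob3 in the frame of left_compartment between -0.066 and 0.066 m and x of knob3 in the frame of left_compartment between -0.005 and 0.285 m and z of knob3 in the frame of left_compartment between -0.01 and 0.055 m and y of foot1 in the frame of right_compartment between -0.066 and 0.066 m and x of foot1 in the frame of right_compartment between -0.005 and 0.285 m and z of foot1 in the frame of right_compartment between -0.01 and 0.055 m and y of foot2 in the frame of right_compartment between -0.066 and 0.066 m and x of foot2 in the frame of right_compartment between -0.005 and 0.285 m and z of foot2 in the frame of right_compartment between -0.01 and 0.055 m and y of foot3 in the frame of right_compartment between -0.066 and 0.066 m and x of foot3 in the frame of right_compartment between -0.005 and 0.285 m and z of foot3 in the frame of right_compartment between -0.01 and 0.055 m and linear speed of each of knob1, knob2, knob3, foot1, foot2, foot3 below 0.05 m/s), for 0.3 s.
3. the drawer is pushed fully home (within 6 mm) (value of joint drawer below 0.006 m), for 0.2 s.
At the end, for the whole second after the job is handed in: The knobs present are in the left compartment and the feet present in the right compartment of the top drawer, on its floor; the drawer is shut to within 6 mm; the lamp base stands upright (within 0.1 rad) on the turntable with its middle within 30 mm of the turntable's middle, at rest (y of knob1 in the frame of left_compartment between -0.066 and 0.066 m and x of knob1 in the frame of left_compartment between -0.005 and 0.285 m and z of knob1 in the frame of left_compartment between -0.01 and 0.055 m and y of knob2 in the frame of left_compartment between -0.066 and 0.066 m and x of knob2 in the frame of left_compartment between -0.005 and 0.285 m and z of knob2 in the frame of left_compartment between -0.01 and 0.055 m and y of knob3 in the frame of left_compartment between -0.066 and 0.066 m and x of knob3 in the frame of left_compartment between -0.005 and 0.285 m and z of knob3 in the frame of left_compartment between -0.01 and 0.055 m and y of foot1 in the frame of right_compartment between -0.066 and 0.066 m and x of foot1 in the frame of right_compartment between -0.005 and 0.285 m and z of foot1 in the frame of right_compartment between -0.01 and 0.055 m and y of foot2 in the frame of right_compartment between -0.066 and 0.066 m and x of foot2 in the frame of right_compartment between -0.005 and 0.285 m and z of foot2 in the frame of right_compartment between -0.01 and 0.055 m and y of foot3 in the frame of right_compartment between -0.066 and 0.066 m and x of foot3 in the frame of right_compartment between -0.005 and 0.285 m and z of foot3 in the frame of right_compartment between -0.01 and 0.055 m and value of joint drawer below 0.006 m and horizontal distance between lamp_base and turntable_middle below 0.03 m and angle between lamp_base's own z axis and vertical below 0.1 rad and z of lamp_base in the frame of turntable_middle between -0.01 and 0.01 m and linear speed of lamp_base below 0.03 m/s); the robot touches nothing.
It fails at once if a bystander (mallet, chisel, glue, varnish tin, offcut, clamp, brush) is moved more than 40 mm (distance of any of mallet, chisel, glue, varnish, offcut, clamp, brush from where it was at the start of the episode above 0.04 m).
It fails at once if a piece moves faster than 0.9 m/s inside the drawer: dropped or thrown in, or the drawer slammed ((linear speed of knob1 above 0.9 m/s and x of knob1 in the frame of drawer_handle between 0.05 and 0.34 m and y of knob1 in the frame of drawer_handle between -0.14 and 0.14 m and z of knob1 in the frame of drawer_handle between -0.09 and 0.03 m) or (linear speed of knob2 above 0.9 m/s and x of knob2 in the frame of drawer_handle between 0.05 and 0.34 m and y of knob2 in the frame of drawer_handle between -0.14 and 0.14 m and z of knob2 in the frame of drawer_handle between -0.09 and 0.03 m) or (linear speed of knob3 above 0.9 m/s and x of knob3 in the frame of drawer_handle between 0.05 and 0.34 m and y of knob3 in the frame of drawer_handle between -0.14 and 0.14 m and z of knob3 in the frame of drawer_handle between -0.09 and 0.03 m) or (linear speed of foot1 above 0.9 m/s and x of foot1 in the frame of drawer_handle between 0.05 and 0.34 m and y of foot1 in the frame of drawer_handle between -0.14 and 0.14 m and z of foot1 in the frame of drawer_handle between -0.09 and 0.03 m) or (linear speed of foot2 above 0.9 m/s and x of foot2 in the frame of drawer_handle between 0.05 and 0.34 m and y of foot2 in the frame of drawer_handle between -0.14 and 0.14 m and z of foot2 in the frame of drawer_handle between -0.09 and 0.03 m) or (linear speed of foot3 above 0.9 m/s and x of foot3 in the frame of drawer_handle between 0.05 and 0.34 m and y of foot3 in the frame of drawer_handle between -0.14 and 0.14 m and z of foot3 in the frame of drawer_handle between -0.09 and 0.03 m)).
Of knob1, knob2, knob3, foot1, foot2, foot3 only 3 to 5 are there at a start; the rules pass over those that are not, and their reading is None.
At some moment in a run one of knob1, knob2, knob3, foot1, foot2, foot3 may be knocked a few centimetres aside while the robot is not near it.
It also fails if it takes over 210 s, if anything falls off the work surface, if the arm or the gripper's body presses on something with over 40 N, if the wrist force passes 120 N, or if a joint passes its speed limit or range.

## Working session

There is one attempt and no reset: what is moved stays moved. The work goes in short steps, Python scripts to look and compute and a tool call to move; the robot and the scene stay as the last step left them, time stands still between calls to the robot, and variables do not carry over. Pictures are saved under pics/ and viewed, at most 17 in all, crops included, and the job is handed in when it is done.

Besides the shell and the picture viewer there is one more tool, called after ">>>" as name(argument=value, ...), one argument or row to a line, values as JSON. move_arm: Moves the arm, as the interface text tells. Its arguments: {"type":"object","properties":{"rows":{"type":"string"}},"required":["rows"]}

```bash
mkdir -p pics; ls; cat > h.py <<'E'
from cell import *
import numpy as np, cv2
from scipy.spatial.transform import Rotation as R
def cam(name):
    s=read_state(); g=get_image(name); g['s']=s; return g
def T(g):
    if 'extrinsics' in g: return np.array(g['extrinsics'],float)
    M=np.eye(4); M[:3,:3]=R.from_euler('xyz',g['s']['tool_rot']).as_matrix(); M[:3,3]=g['s']['eef_pos']
    return M@np.array(g['T_tool_cam'],float)
def ray(g,u,v):
    f=g['img'].shape[0]/2/np.tan(np.radians(g['vfov'])/2)
    x=(u-g['cx']);y=(v-g['cy'])
    if 'extrinsics' in g: d=np.array([x/f,-y/f,-1.])
    else:
        r=np.hypot(x,y);t=r/f; d=np.array([np.sin(t)*x/max(r,1e-9),-np.sin(t)*y/max(r,1e-9),-np.cos(t)])
    M=T(g); return M[:3,3],M[:3,:3]@d
def onplane(g,u,v,z):
    o,d=ray(g,u,v); return o+d*(z-o[2])/d[2]
def proj(g,p):
    M=T(g); c=M[:3,:3].T@(np.array(p,float)-M[:3,3]); f=g['img'].shape[0]/2/np.tan(np.radians(g['vfov'])/2)
    x,y,z=c[0],-c[1],-c[2]
    if 'extrinsics' in g: return g['cx']+f*x/z,g['cy']+f*y/z
    r=np.hypot(x,y);t=np.arctan2(r,z); return g['cx']+f*t*x/r,g['cy']+f*t*y/r
def save(g,n,crop=None,k=1):
    im=cv2.cvtColor(g['img'],cv2.COLOR_RGB2BGR)
    if crop: u0,v0,u1,v1=crop; im=im[v0:v1,u0:u1]
    if k!=1: im=cv2.resize(im,None,fx=k,fy=k,interpolation=cv2.INTER_CUBIC)
    cv2.imwrite('pics/'+n,im)
E
python3 - <<'E'
from h import *
import pickle
a=cam('scene');b=cam('top');pickle.dump((a,b),open('p0.pkl','wb'))
im=[cv2.resize(cv2.cvtColor(g['img'],cv2.COLOR_RGB2BGR),None,fx=1.5,fy=1.5,interpolation=cv2.INTER_CUBIC) for g in (a,b)]
cv2.imwrite('pics/a.png',im[0]);cv2.imwrite('pics/b.png',im[1])
print(read_state())
for g in(a,b): print(g['vfov'],g['cx'],g['cy'],np.round(T(g),3).tolist())
E
```

```text
pics
{'clock': 0.1, 'qpos': array([-1.27080731,  0.62923574,  0.03841777,  1.5182556 , -0.02701567,
        0.99629626, -0.02002225]), 'qd': array([ 0.00014845, -0.00162616,  0.00098117, -0.0028366 , -0.00139109,
        0.00085365,  0.00032558]), 'tau': array([ 2.50733414e-03, -5.64537156e+01,  1.23038158e+00, -1.93976158e+01,
        1.13332935e-02,  5.37778586e-03, -4.04085682e-06]), 'eef_pos': array([232.24031853, 606.47409295, 213.09612727]), 'tool_rot': array([-3.13991434e+00, -1.33514025e-05,  2.77579495e+00]), 'force': array([-0.19156796,  0.27079593, -0.2897043 ]), 'torque': array([-0.04758098, -0.03359521, -0.0155919 ]), 'gripper_force': 0.0, 'width': 85.28448707162053}
50.072035779213905 257.62970358421774 188.34588182431574 [[-0.584, -0.522, 0.621, 1497.669], [0.812, -0.381, 0.443, 672.831], [0.005, 0.763, 0.646, 1154.523], [0.0, 0.0, 0.0, 1.0]]
54.74854019468242 255.28033317400653 186.40066337045883 [[-0.008, 0.992, -0.129, 335.285], [-1.0, -0.01, -0.012, -18.888], [-0.013, 0.129, 0.992, 1569.177], [0.0, 0.0, 0.0, 1.0]]
```

View pics/a.png

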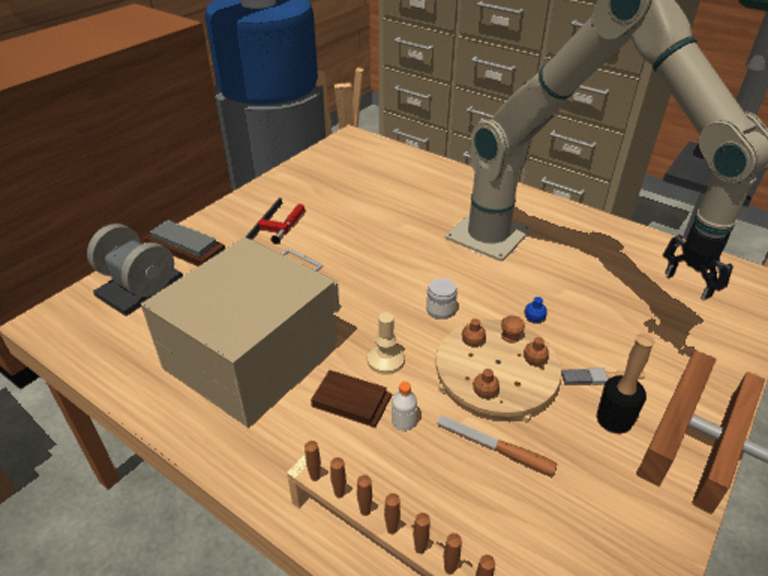

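View pics/b.png

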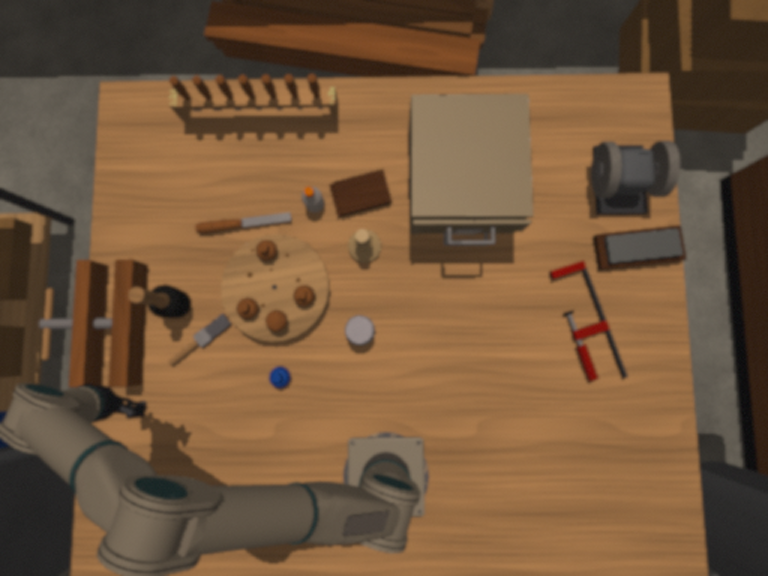

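The scene view shows the turntable carrying four pieces: three tenoned feet and one knob at (512,326). The drawer handle is at (470,235) in the top view, and the lamp is at (363,245). Next I'll get coarse positions from both.

```bash
cat > m1.py <<'E'
from h import *
import pickle
a,b=pickle.load(open('p0.pkl','rb'))
P=lambda n,g,u,v,z: print(n,np.round(onplane(g,u/1.5,v/1.5,z),0))
for n,u,v,z in [('ttc',275,287,48),('cabFL',411,218,220),('cabFR',528,224,220),('cabBL',412,94,220),('cabBR',528,95,220),('handleL',448,241,183),('handleR',493,240,183),('lamp',363,237,150),('p1',266,248,100),('p2',304,294,100),('p3',277,321,100),('p4',247,307,100),('blue',280,376,60),('tin',360,328,85),('glue',309,190,125),('mallet',138,295,268),('offcut',360,193,28),('clampend',568,314,31)]: P(n,b,u,v,z)
for n,u,v,z in [('cabFL',338,291,220),('cabFR',250,240,220),('cabBL',236,361,220),('lamp',386,316,150),('f',474,323,110),('k',512,320,105),('f',537,341,110),('f',487,372,110),('hL',320,268,183),('hR',283,252,183)]: P('sc '+n,a,u,v,z)
def mk(g):
    h=cv2.cvtColor(g['img'],cv2.COLOR_RGB2HSV); return h
import sys
save(b,'b2.png',(130,130,360,260),3.4)
E
python3 m1.py
```

```text
ttc [516. 297.  48.]
cabFL [664. -74. 220.]
cabFR [ 646. -362.  220.]
cabBL [988. -81. 220.]
cabBR [ 981. -376.  220.]
handleL [ 613. -168.  183.]
handleR [ 614. -282.  183.]
lamp [632.  49. 150.]
p1 [615. 313. 100.]
p2 [490. 209. 100.]
p3 [419. 280. 100.]
p4 [457. 360. 100.]
blue [274. 277.  60.]
tin [399.  61.  85.]
glue [767. 194. 125.]
mallet [474. 576. 268.]
offcut [786.  63.  28.]
clampend [ 435. -510.   31.]
sc cabFL [689. -41. 220.]
sc cabFR [ 667. -348.  220.]
sc cabBL [980. -72. 220.]
sc lamp [632.  54. 150.]
sc f [491. 217. 110.]
sc k [422. 286. 105.]
sc f [457. 368. 110.]
sc f [612. 319. 110.]
sc hL [ 615. -162.  183.]
sc hR [ 621. -282.  183.]
```

View pics/b2.png

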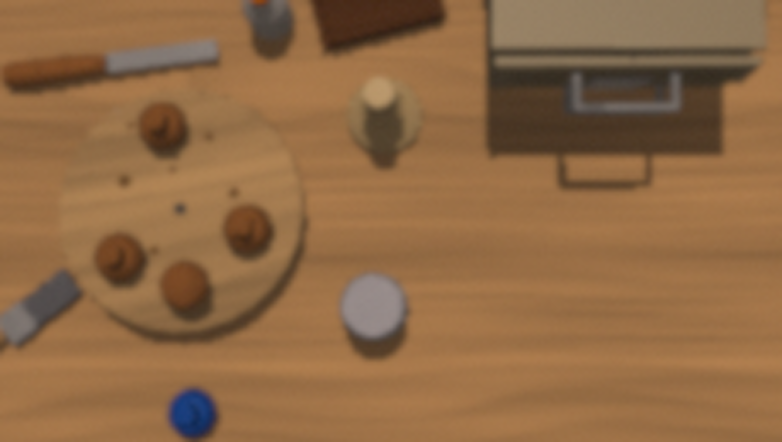

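The crop confirms three feet and one knob (knob dome at (185,287) in the crop), and the handle bar at row 106. Next I'll move the arm up and over the turntable for a wrist view.

```bash
cat > go.py <<'E'
import sys
from h import *
# usage: go.py x y z yaw [roll-correct always to tool down]
x,y,z,yaw=map(float,sys.argv[1:5])
s=read_state(); Rc=R.from_euler('xyz',s['tool_rot']); Rt=R.from_euler('xyz',[np.pi,0,yaw])
d=Rc.inv().apply(np.array([x,y,z])-s['eef_pos']); w=(Rc.inv()*Rt).as_rotvec()
print('t',s['clock'],'at',np.round(s['eef_pos'],1),'yaw',round(s['tool_rot'][2],3),'w',round(s['width'],1))
print(np.round(d/300,4),np.round(w/(np.pi/2),4),'rows',round(max(np.linalg.norm(d)/41.7,np.degrees(np.linalg.norm(w))/7.16),1))
E
python3 go.py 440 290 400 2.2
```

```text
t 0.1 at [232.2 606.5 213.1] yaw 2.776 w 85.3
[-1.024  -0.7384 -0.6218] [-1.000e-03  3.000e-04  3.666e-01] rows 10.1
```

>>> move_arm(
  rows="-0.3 -0.2 -0.62 0 0 0.1 -1;-0.3 -0.2 -0.62 0 0 0.1 -1;-0.3 -0.2 -0.62 0 0 0.1 -1;-0.3 -0.2 -0.62 0 0 0.1 -1;-1 -0.74 -0.62 0 0 0.367 -1;-1 -0.74 -0.62 0 0 0.367 -1;-1 -0.74 -0.62 0 0 0.367 -1;-1 -0.74 -0.62 0 0 0.367 -1;-1 -0.74 -0.62 0 0 0.367 -1;-1 -0.74 -0.62 0 0 0.367 -1;-1 -0.74 -0.62 0 0 0.367 -1;-1 -0.74 -0.62 0 0 0.367 -1",
)

```text
clock: 1.1
eef_pos: [438.7, 283.0, 401.4]
tool_rot: [3.14, 0.006, 2.185]
force: [0.4, -1.1, -0.8]
width: 85.3
gripper_force: 0.0
```

```bash
python3 - <<'E'
from h import *
import pickle
g=cam('wrist');pickle.dump(g,open('w1.pkl','wb'));save(g,'w1.png',None,1.5)
print(g['s']['eef_pos'],g['s']['tool_rot'],g['vfov'],np.round(g['T_tool_cam'],3).tolist())
E
python3 go.py 480 -20 400 1.7
```

```text
[438.74284628 283.02531792 401.44261764] [3.13970539 0.00620489 2.18535919] 65.70646984690485 [[0.0, 0.956, 0.292, 73.509], [1.0, -0.0, 0.0, 0.418], [0.0, 0.292, -0.956, -159.149], [0.0, 0.0, 0.0, 1.0]]
t 1.15 at [436.3 287.2 400.7] yaw 2.189 w 85.4
[-0.9188 -0.4752  0.0041] [0.0012 0.0013 0.3116] rows 7.4
```

View pics/w1.png

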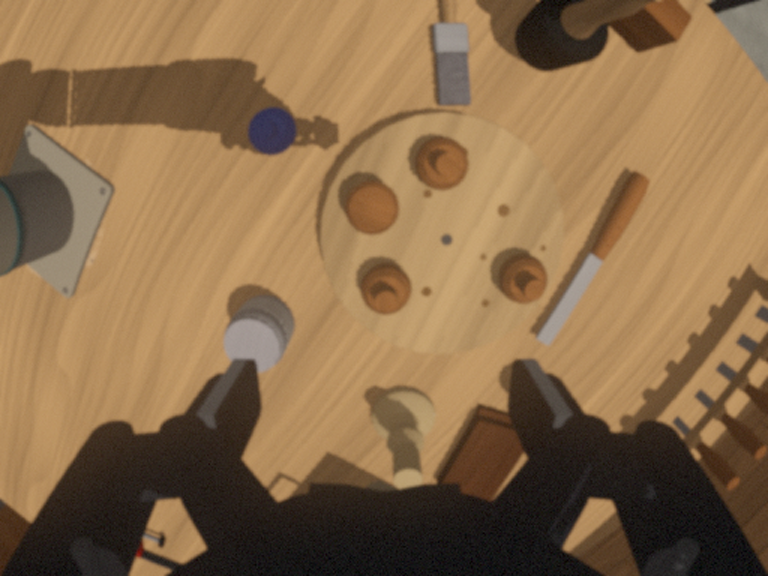

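The wrist view shows the turntable with its bolt at (447,239), the knob at (371,205), feet at (441,161), (385,288) and (523,278), and the lamp near (405,420). Now on to the handle.

>>> move_arm(
  rows="-0.92 -0.475 0 0 0 0.311 -1;-0.92 -0.475 0 0 0 0.311 -1;-0.92 -0.475 0 0 0 0.311 -1;-0.92 -0.475 0 0 0 0.311 -1;-0.92 -0.475 0 0 0 0.311 -1;-0.92 -0.475 0 0 0 0.311 -1;-0.92 -0.475 0 0 0 0.311 -1;-0.92 -0.475 0 0 0 0.311 -1;-0.92 -0.475 0 0 0 0.311 -1",
)

```text
clock: 1.9
eef_pos: [480.2, -19.3, 399.9]
tool_rot: [-3.141, 0.002, 1.703]
force: [-0.4, -0.5, -0.3]
width: 85.1
gripper_force: 0.0
```

```bash
python3 go.py 585 -290 400 1.571
```

```text
t 1.9 at [480.2 -19.3 399.9] yaw 1.703 w 85.1
[-0.9407  0.2271  0.0017] [0.     0.0015 0.0842] rows 7.0
```

>>> move_arm(
  rows="-0.94 0.227 0 0 0 0.084 -1;-0.94 0.227 0 0 0 0.084 -1;-0.94 0.227 0 0 0 0.084 -1;-0.94 0.227 0 0 0 0.084 -1;-0.94 0.227 0 0 0 0.084 -1;-0.94 0.227 0 0 0 0.084 -1;-0.94 0.227 0 0 0 0.084 -1;-0.94 0.227 0 0 0 0.084 -1;-0.94 0.227 0 0 0 0.084 -0.5;-0.94 0.227 0 0 0 0.084 -0.1",
)

```text
clock: 2.73
eef_pos: [587.8, -281.9, 398.8]
tool_rot: [-3.141, -0.003, 1.581]
force: [-0.2, 0.6, 0.6]
width: 63.9
gripper_force: 0.0
```

```bash
python3 - <<'E'
from h import *
import pickle
g=cam('wrist');pickle.dump(g,open('w2.pkl','wb'));save(g,'w2.png',None,1.5)
print(g['s']['eef_pos'],g['s']['tool_rot'],g['s']['width'])
E
```

```text
[ 587.7540708  -281.93739739  398.8254989 ] [-3.14052573e+00 -2.60413257e-03  1.58099041e+00] 63.924284690863104
```

View pics/w2.png

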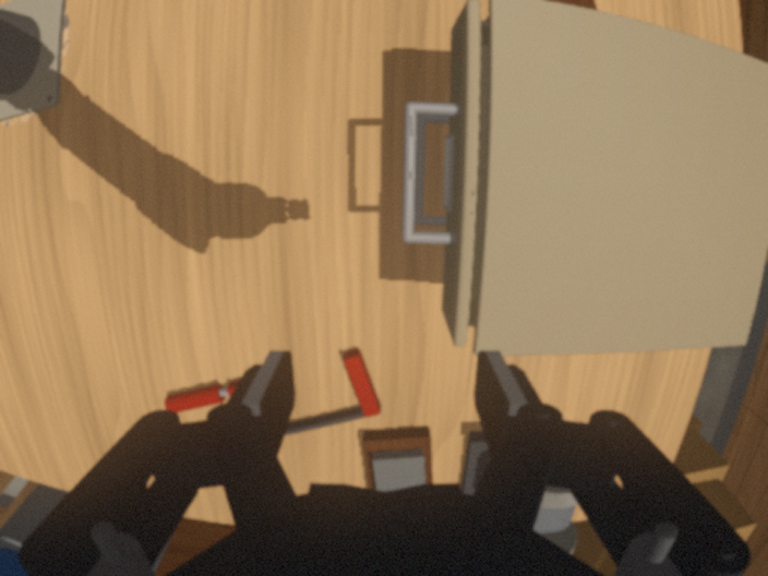

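The handle bar runs from (411,107) to (409,238), the cabinet's upper front edge goes from (489,20) to (474,348), and the drawer is slightly ajar.

```bash
python3 - <<'E'
from h import *
import pickle
g=pickle.load(open('w2.pkl','rb'))
for n,u,v,z in [('hL',411,107,183),('hR',409,238,183),('hM',410,172,183),('cabL',489,20,220),('cabR',474,350,220),('cabBR',742,345,220),('frT',478,20,206),('frB',465,340,206)]: print(n,np.round(onplane(g,u/1.5,v/1.5,z),1))
E
python3 go.py 600 -225 260 1.571
```

```text
hL [ 609.7 -169.   183. ]
hR [ 610.  -280.3  183. ]
hM [ 609.7 -223.9  183. ]
cabL [666.7 -99.6 220. ]
cabR [ 665.8 -368.1  220. ]
cabBR [ 979.3 -375.6  220. ]
frT [660.9 -96.  206. ]
frB [ 660.1 -365.   206. ]
t 2.7833 at [ 587.8 -281.4  399.4] yaw 1.582 w 56.5
[0.1865 0.0429 0.4651] [-0.0002 -0.0016  0.0071] rows 3.6
```

>>> move_arm(
  rows="0.19 0.073 0.4 0 -0.0016 0.007 0.15;0.19 0.073 0.4 0 -0.0016 0.007 0.15;0.19 0.073 0.4 0 -0.0016 0.007 0.15;0.19 0.073 0.4 0 -0.0016 0.007 0.15;0.19 0.073 0.4 0 -0.0016 0.007 0.15;0.19 0.073 0.4 0 -0.0016 0.007 0.15;0.19 0.073 0.4 0 -0.0016 0.007 0.15;0.19 0.073 0.4 0 -0.0016 0.007 0.15",
)

```text
clock: 3.45
eef_pos: [609.0, -229.5, 282.8]
tool_rot: [3.137, 0.005, 1.566]
force: [-0.4, -0.0, 1.1]
width: 36.3
gripper_force: 0.0
```

```bash
python3 - <<'E'
from h import *
g=cam('wrist');save(g,'w3.png',(150,60,420,330),2)
E
python3 go.py 610 -224.5 179 1.571
```

```text
t 3.5 at [ 608.9 -229.3  282.4] yaw 1.566 w 36.2
[0.0176 0.0024 0.3447] [ 0.0023  0.0029 -0.0032] rows 2.5
```

View pics/w3.png

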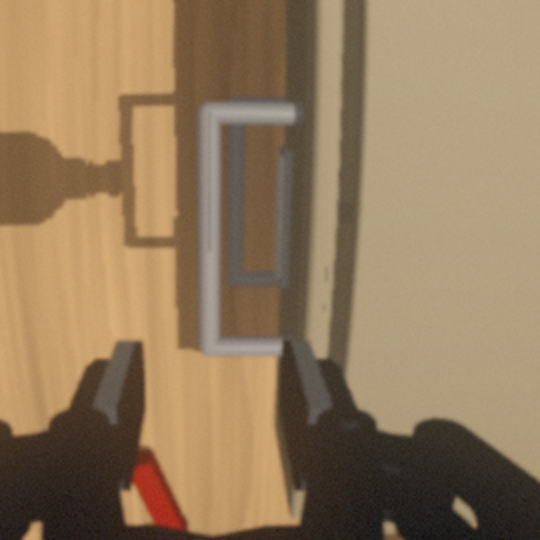

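The bar at u≈212 sits midway between the pads (143 and 283). Descend and close.

>>> move_arm(
  rows="0.018 0.0024 0.1 0.002 0.003 -0.003 0.15;0.018 0.0024 0.2 0.002 0.003 -0.003 0.15;0.018 0.0024 0.28 0.002 0.003 -0.003 0.15;0.018 0.0024 0.345 0.002 0.003 -0.003 0.15;0.018 0.0024 0.345 0.002 0.003 -0.003 0.15;0.018 0.0024 0.345 0.002 0.003 -0.003 0.15;0.018 0.0024 0.345 0.002 0.003 -0.003 1;0.018 0.0024 0.345 0.002 0.003 -0.003 1;0.018 0.0024 0.345 0.002 0.003 -0.003 1;0.018 0.0024 0.345 0.002 0.003 -0.003 1;0.018 0.0024 0.345 0.002 0.003 -0.003 1",
)

```text
clock: 4.42
eef_pos: [609.6, -222.2, 177.2]
tool_rot: [-3.14, -0.002, 1.573]
force: [0.5, 0.0, 0.2]
width: 0.0
gripper_force: 0.0
```

```bash
python3 go.py 390 -224.5 179 1.571
```

```text
t 4.4167 at [ 609.6 -222.2  177.2] yaw 1.573 w 0.0
[-0.0064 -0.7319 -0.0047] [-0.0012 -0.0012  0.0011] rows 5.3
```

Width is 0, so the bar was not caught. I'll look.

```bash
python3 - <<'E'
from h import *
g=cam('wrist');b=cam('top');a=cam('scene')
im=[cv2.cvtColor(g['img'],cv2.COLOR_RGB2BGR)[60:384,100:420], cv2.resize(cv2.cvtColor(a['img'],cv2.COLOR_RGB2BGR)[120:230,130:260],None,fx=2.9,fy=2.945)]
im[1]=cv2.resize(im[1],(380,324)); cv2.imwrite('pics/w4.png',np.hstack(im))
E
```

```text
(no output)
```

View pics/w4.png

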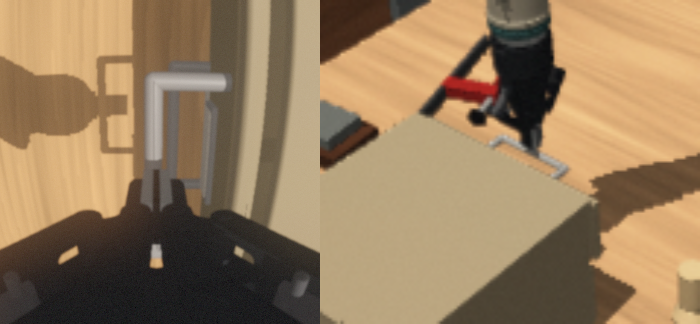

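>>> move_arm(
  rows="0 -0.02 0 0 0 0 1;0 -0.05 0 0 0 0 1;0 -0.1 0 0 0 0 1;0 -0.13 0 0 0 0 1;0 -0.13 0 0 0 0 1",
)

```text
clock: 4.98
eef_pos: [567.7, -222.6, 176.7]
tool_rot: [-3.137, -0.003, 1.57]
force: [-0.4, -0.2, 0.4]
width: -0.1
gripper_force: 0.0
```

```bash
python3 - <<'E'
from h import *
import pickle
g=cam('wrist');pickle.dump(g,open('w5.pkl','wb'));s=g['s'];print(s['width'],s['gripper_force'],s['force'],s['eef_pos'])
for x in (610,):
  for y,z in [(-170,183),(-190,183),(-220,183)]: print(proj(g,[x,y,z]))
save(g,'w5.png',(100,60,420,384),1.5)
E
```

```text
-0.055048914130230005 0.0 [-0.36854894 -0.16016985  0.38915429] [ 567.68125458 -222.58153033  176.65212033]
(np.float64(334.1956114936627), np.float64(143.67834562766774))
(np.float64(332.0252853176588), np.float64(180.14683640719755))
(np.float64(327.79005684900943), np.float64(230.52899739719913))
```

View pics/w5.png

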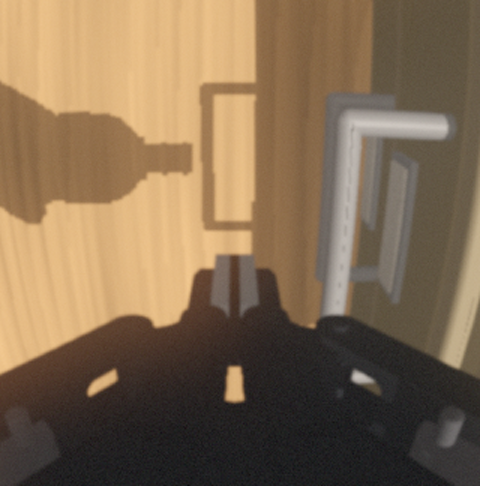

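The bar stayed put and the fingers came away with no force, so the tips passed above it. I'll check the fingertip height with the scene camera.

```bash
python3 - <<'E'
from h import *
import pickle, cell
print([n for n in dir(cell) if not n.startswith('_')]); print(read_state().keys())
a,b=pickle.load(open('p0.pkl','rb'))
for z in (190,200,213,225,235,250):
    print(z,[np.round(onplane(a,u/1.5,v/1.5,z)[:2]) for u,v in((712,293),(672,262))],'tcp 232 606')
s=cam('scene');pickle.dump(s,open('s5.pkl','wb'))
# expected pixels of tip for z candidates, now
e=s['s']['eef_pos']
for z in (150,163,177,190,200,210): print(z,np.round(proj(s,[e[0],e[1],z]),1))
save(s,'s5.png',(140,110,280,215),5)
E
```

```text
['MotionError', 'finish_job', 'get_image', 'read_state', 'tips_ahead']
dict_keys(['clock', 'qpos', 'qd', 'tau', 'eef_pos', 'tool_rot', 'force', 'torque', 'gripper_force', 'width'])
190 [array([144., 660.]), array([ 79., 548.])] tcp 232 606
200 [array([158., 661.]), array([ 93., 549.])] tcp 232 606
213 [array([176., 661.]), array([113., 551.])] tcp 232 606
225 [array([193., 661.]), array([130., 552.])] tcp 232 606
235 [array([207., 661.]), array([145., 553.])] tcp 232 606
250 [array([228., 661.]), array([167., 555.])] tcp 232 606
150 [209.7 173.6]
163 [209.5 171. ]
177 [209.2 168.1]
190 [209.  165.5]
200 [208.8 163.4]
210 [208.6 161.3]
```

View pics/s5.png

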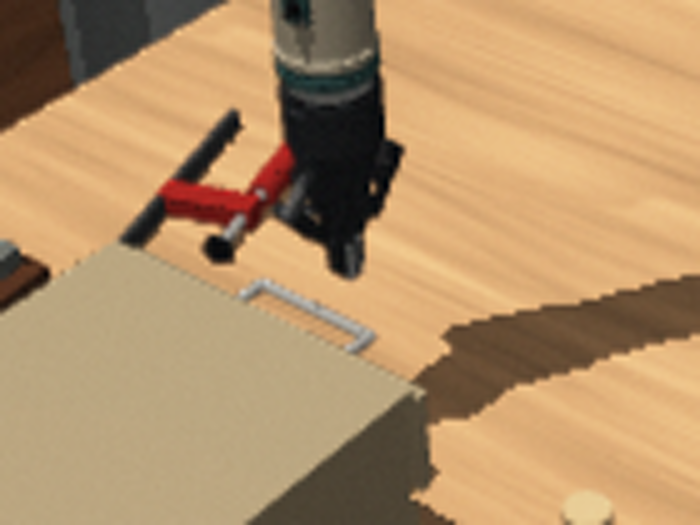

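The fingertip at crop (348,277) corresponds to z≈190 with the TCP at 177, so the tips sit behind the reported TCP. I'll check `tips_ahead`.

>>> move_arm(
  rows="0 0 -0.2 0 0 0 0.15;0 0 -0.2 0 0 0 0.15;0 0 -0.2 0 0 0 0.15;-0.007 0.131 -0.2 0 0 0 0.15;-0.007 0.131 -0.2 0 0 0 0.15;-0.007 0.131 -0.2 0 0 0 0.15;-0.007 0.131 -0.2 0 0 0 0.15;-0.007 0.131 -0.1 0 0 0 0.15;-0.007 0.131 0 0 0 0 0.15;-0.007 0.131 0.04 0 0 0 0.15;-0.007 0.131 0.08 0 0 0 0.15;-0.007 0.131 0.08 0 0 0 0.15",
)

```text
clock: 6.08
eef_pos: [608.0, -223.6, 150.4]
tool_rot: [-3.135, -0.003, 1.572]
force: [-0.3, 1.4, 0.4]
width: 36.6
gripper_force: 0.0
```

>>> move_arm(
  rows="0 0 0 0 0 0 0.15;0 0 0 0 0 0 1;0 0 0 0 0 0 1;0 0 0 0 0 0 1;0 0 0 0 0 0 1",
)

```text
clock: 6.5
eef_pos: [609.9, -224.8, 154.0]
tool_rot: [-3.14, -0.001, 1.572]
force: [-1.3, -0.6, 6.0]
width: 7.7
gripper_force: 58.7
```

```bash
python3 go.py 380 -224.5 151 1.571
```

```text
t 6.5 at [ 609.9 -224.8  154. ] yaw 1.572 w 7.7
[ 0.002  -0.7664  0.011 ] [-0.0007 -0.0009  0.0007] rows 5.5
```

It caught only the top of the bar (7.7 mm, pushed upward). I'll reopen, go lower and regrip.

>>> move_arm(
  rows="0 0 0 0 0 0 0.15;0 0 0 0 0 0 0.15;0 0 0.03 0 0 0 0.15;0 0 0.06 0 0 0 0.15;0 0 0.06 0 0 0 0.15;0 0 0.06 0 0 0 0.15;0 0 0.06 0 0 0 1;0 0 0.06 0 0 0 1;0 0 0.06 0 0 0 1;0 0 0.06 0 0 0 1;0 0 0.06 0 0 0 1",
)

```text
clock: 7.42
eef_pos: [613.9, -225.0, 139.5]
tool_rot: [3.134, -0.0, 1.573]
force: [-1.0, 3.7, 27.3]
width: 8.0
gripper_force: 58.8
```

```bash
python3 go.py 380 -224.5 135 1.571
```

```text
t 7.4167 at [ 613.9 -225.   139.5] yaw 1.573 w 8.0
[ 0.0035 -0.7797  0.0089] [ 0.0048 -0.0001  0.0013] rows 5.6
```

>>> move_arm(
  rows="0 -0.02 -0.01 0 0 0 1;0 -0.06 -0.012 0 0 0 1;0 -0.12 -0.012 0 0 0 1;0 -0.18 -0.012 0 0 0 1;0 -0.24 -0.012 0 0 0 1;0 -0.3 -0.012 0 0 0 1;0 -0.3 -0.012 0 0 0 1",
)

```text
clock: 8.0
eef_pos: [516.9, -224.3, 139.6]
tool_rot: [-3.138, -0.004, 1.57]
force: [-1.9, 2.8, 14.3]
width: 7.9
gripper_force: 60.2
```

```bash
python3 - <<'E'
from h import *
import pickle
s=cam('scene');pickle.dump(s,open('s6.pkl','wb'));w=cam('wrist');st=s['s'];print(st['eef_pos'],st['tool_rot'],st['force'],st['width'])
A=cv2.resize(cv2.cvtColor(s['img'],cv2.COLOR_RGB2BGR)[110:230,130:260],None,fx=3,fy=3)
B=cv2.cvtColor(w['img'],cv2.COLOR_RGB2BGR)[24:384,80:430]
cv2.imwrite('pics/s6.png',np.hstack([A,B]))
E
```

```text
[ 516.85861091 -224.28831208  139.60136781] [-3.13825715 -0.0035804   1.57024801] [-1.90269752  2.80279393 14.25253746] 7.867287141589276
```

View pics/s6.png

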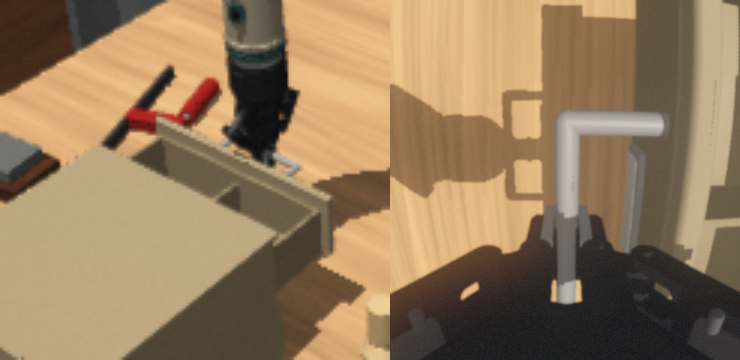

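The drawer is about 100 mm out and the bar is held firmly between the pads, so I'll continue to the stop.

>>> move_arm(
  rows="0 -0.05 0.01 0 0 0 1;0 -0.11 0.01 0 0 0 1;0 -0.17 0.01 0 0 0 1;0 -0.23 0.01 0 0 0 1;0 -0.29 0.01 0 0 0 1;0 -0.34 0.01 0 0 0 1;0 -0.36 0.01 0 0 0 1;0 -0.38 0.01 0 0 0 1;0 -0.39 0.01 0 0 0 1;0 -0.40 0.01 0 0 0 1;0 -0.40 0.01 0 0 0 1",
)

```text
clock: 9.02
eef_pos: [403.6, -223.6, 139.3]
tool_rot: [3.135, -0.004, 1.574]
force: [0.5, 8.9, 43.4]
width: 8.2
gripper_force: 63.1
```

>>> move_arm(
  rows="0 -0.01 0 0 0 0 1;0 -0.02 0 0 0 0 1;0 -0.025 0 0 0 0 1;0 -0.03 0 0 0 0 1",
)

```text
clock: 9.35
eef_pos: [399.5, -223.7, 139.4]
tool_rot: [3.128, -0.001, 1.576]
force: [14.8, 11.1, 30.0]
width: 8.1
gripper_force: 62.1
```

>>> move_arm(
  rows="0 0.01 -0.01 0 0 0 1;0 0.02 -0.01 0 0 0 1;0 0.02 -0.01 0 0 0 0.15;0 0.02 -0.01 0 0 0 0.15;0 0.02 -0.01 0 0 0 0.15;0 0.02 -0.05 0 0 0 0.15;0 0.02 -0.15 0 0 0 0.15;0 0.02 -0.3 0 0 0 0.15;0 0.02 -0.45 0 0 0 0.15;0 0.02 -0.6 0 0 0 0.15;0 0.02 -0.75 0 0 0 0.15;0 0.02 -0.85 0 0 0 0.15",
)

```text
clock: 10.35
eef_pos: [396.4, -225.0, 390.7]
tool_rot: [-3.138, -0.002, 1.572]
force: [0.6, -0.1, -0.1]
width: 36.2
gripper_force: 0.0
```

```bash
python3 - <<'E'
from h import *
import pickle
g=cam('top');pickle.dump(g,open('t7.pkl','wb'))
w=cam('wrist');pickle.dump(w,open('w7.pkl','wb'))
A=cv2.resize(cv2.cvtColor(g['img'],cv2.COLOR_RGB2BGR)[60:230,265:365],None,fx=3.4,fy=3.4)
B=cv2.resize(cv2.cvtColor(w['img'],cv2.COLOR_RGB2BGR)[:,:],(440,330))
A=A[:570];B=cv2.copyMakeBorder(B,0,A.shape[0]-330,0,0,cv2.BORDER_CONSTANT)
cv2.imwrite('pics/t7.png',np.hstack([A,B])[:, :800])
E
python3 go.py 470 20 380 1.9
```

```text
t 10.45 at [ 399.9 -227.5  394.6] yaw 1.572 w 36.3
[0.8247 0.2344 0.0486] [ 0.005   0.0023 -0.2087] rows 6.2
```

View pics/t7.png

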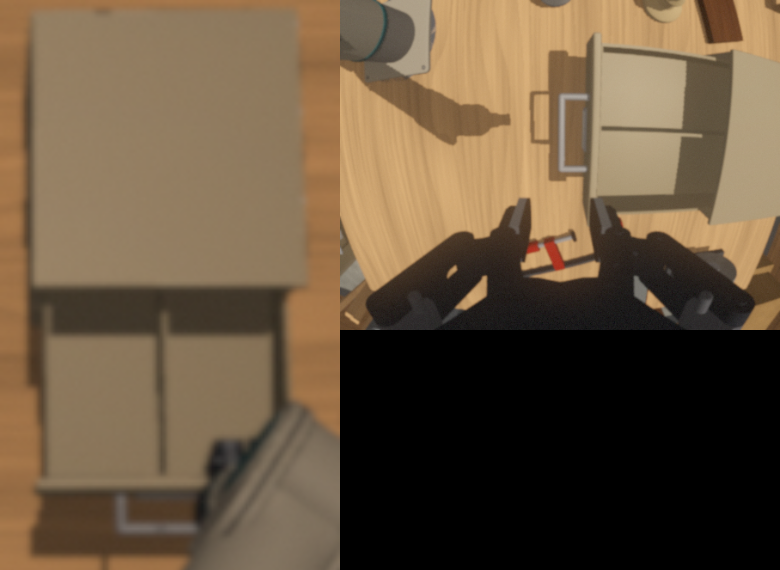

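The drawer is out: bar from (560,96) to (560,172), and the divider runs from (600,127) to (722,133) in the right panel. I'll measure these, then move to the turntable.

```bash
python3 - <<'E'
from h import *
import pickle
g=pickle.load(open('w7.pkl','rb')); k=512/440
for n,u,v,z in [('bar',562,97,183),('bar',562,171,183),('div0',602,127,168),('div1',720,133,168),('frontTopin',601,60,206),('frontTopin',594,195,206),('cabL',731,52,220),('cabR',710,220,220),('floorL',604,60,118),('floorR',598,190,118)]: print(n,np.round(onplane(g,(u-340)*k,v*k,z)))
t=pickle.load(open('t7.pkl','rb'))
for n,u,v,z in [('barL',120,528,183),('divA',161,473,168),('divB',163,310,168),('front',100,490,206),('cabL',34,287,220),('cabR',300,287,220)]: print('top',n,np.round(onplane(t,265+u/3.4,60+v/3.4,z)))
E
```

```text
bar [ 406. -169.  183.]
bar [ 406. -282.  183.]
div0 [ 469. -215.  168.]
div1 [ 690. -218.  168.]
frontTopin [ 459. -116.  206.]
frontTopin [ 455. -313.  206.]
cabL [664. -81. 220.]
cabR [ 665. -362.  220.]
floorL [ 479. -106.  118.]
floorR [ 476. -342.  118.]
top barL [ 405. -169.  183.]
top divA [ 467. -218.  168.]
top divB [ 652. -225.  168.]
top front [ 446. -146.  206.]
top cabL [668. -77. 220.]
top cabR [ 664. -368.  220.]
```

>>> move_arm(
  rows="0.82 0.234 0.04 0 0 -0.2 -1;0.82 0.234 0.04 0 0 -0.2 -1;0.82 0.234 0.04 0 0 -0.2 -1;0.82 0.234 0.04 0 0 -0.2 -1;0.82 0.234 0.04 0 0 -0.2 -1;0.82 0.234 0.04 0 0 -0.2 -1;0.82 0.234 0.04 0 0 -0.2 -1;0.82 0.234 0.04 0 0 -0.2 -1",
)

```text
clock: 11.12
eef_pos: [466.8, 24.6, 375.7]
tool_rot: [-3.137, -0.004, 1.893]
force: [-0.3, -1.4, 0.1]
width: 86.0
gripper_force: 0.0
```

```bash
python3 go.py 505 235 380 2.1
```

```text
t 11.1167 at [466.8  24.6 375.7] yaw 1.893 w 86.0
[ 0.625   0.3429 -0.0134] [-0.0027 -0.0029 -0.1316] rows 5.1
```

>>> move_arm(
  rows="0.625 0.343 -0.013 0 0 -0.13 -1;0.625 0.343 -0.013 0 0 -0.13 -1;0.625 0.343 -0.013 0 0 -0.13 -1;0.625 0.343 -0.013 0 0 -0.13 -1;0.625 0.343 -0.013 0 0 -0.13 -1;0.625 0.343 -0.013 0 0 -0.13 -1;0.625 0.343 -0.013 0 0 -0.13 -1;0.625 0.343 -0.013 0 0 -0.13 -1",
)

```text
clock: 11.78
eef_pos: [506.7, 228.9, 380.8]
tool_rot: [-3.138, -0.002, 2.089]
force: [-0.3, -1.2, 0.9]
width: 85.2
gripper_force: 0.0
```

```bash
python3 - <<'E'
from h import *
import pickle
g=cam('wrist');pickle.dump(g,open('w8.pkl','wb'));print(g['s']['eef_pos'],g['s']['tool_rot'])
h=cv2.cvtColor(g['img'],cv2.COLOR_RGB2HSV)
for z,n,p in [(48,'ttc',(516,297)),(105,'p1',(615,313)),(105,'p2',(490,209)),(105,'p3',(419,280)),(105,'p4',(457,360))]: print(n,np.round(proj(g,[*p,z])), h[tuple(np.int32(np.round(proj(g,[*p,z])))[::-1])] if n!='x' else '')
save(g,'w8.png',None,1.5)
E
```

```text
[506.67291809 228.88895689 380.79112439] [-3.13793562e+00 -1.83894985e-03  2.08873107e+00]
ttc [282. 113.] [ 15  67 107]
p1 [346. 140.] [ 13 158 160]
p2 [240. 158.] [ 14 157 153]
p3 [221.  92.] [ 14 163 153]
p4 [272.  58.] [ 14 167 142]
```

View pics/w8.png

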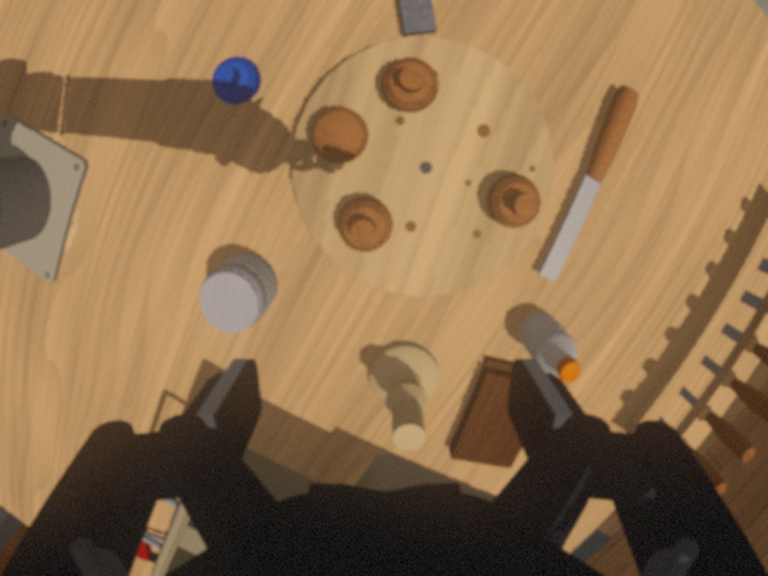

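Wrist view: bolt (425,167); tenon tops (409,78), (523,200) and (361,228); knob (339,133); lamp top (408,436). I'll refine these numerically with colour masks.

```bash
cat > seg.py <<'E'
from h import *
def blobs(g,off=(258,192)):
    h=cv2.cvtColor(g['img'],cv2.COLOR_RGB2HSV)
    m=((h[...,0]>8)&(h[...,0]<20)&(h[...,1]>135)&(h[...,2]>70)).astype(np.uint8)
    m=cv2.morphologyEx(m,cv2.MORPH_OPEN,np.ones((3,3)))
    out=[]
    for c in cv2.findContours(m,cv2.RETR_EXTERNAL,cv2.CHAIN_APPROX_NONE)[0]:
        A=cv2.contourArea(c)
        if A<300: continue
        M=cv2.moments(c); u,v=M['m10']/M['m00'],M['m01']/M['m00']; (cu,cv_),r=cv2.minEnclosingCircle(c)
        p=onplane(g,u,v,72)
        if np.hypot(p[0]-517,p[1]-297)<150: out.append((A,u,v,cu,cv_,r,p))
    return out
E
python3 - <<'E'
from h import *
from seg import blobs
import pickle
g=pickle.load(open('w8.pkl','rb'))
for A,u,v,cu,cv_,r,p in blobs(g): print(A,round(u,1),round(v,1),'circ',round(cu,1),round(cv_,1),round(r,1),np.round(p,1),np.round(onplane(g,u,v,88),1))
q=lambda u,v,z:np.round(onplane(g,u/1.5,v/1.5,z),1)
print('bolt',q(425,167,48)); 
for u,v in((409,78),(523,200),(361,228)): print('ten',q(u,v,114))
print('lamptop',q(408,436,150),'knob',q(339,133,88))
E
```

```text
948.5 242.7 149.1 circ 242.6 149.0 18.1 [488.6 216.8  72. ] [488.  219.4  88. ]
887.0 342.1 133.3 circ 342.0 133.0 17.9 [614.  320.4  72. ] [609.1 319.5  88. ]
1060.5 225.4 89.6 circ 225.4 89.6 19.2 [418.8 286.1  72. ] [420.6 286.3  88. ]
994.5 272.6 56.0 circ 272.5 55.5 19.0 [455.9 368.4  72. ] [456.4 365.9  88. ]
bolt [516.3 301.2  48. ]
ten [454.5 366.8 114. ]
ten [609.9 323.3 114. ]
ten [486.6 218.4 114. ]
lamptop [634.8  55.4 150. ] knob [420.7 288.   88. ]
```

```bash
python3 go.py 487.5 217.5 150 2.0
```

```text
t 11.8333 at [506.8 228.1 381.2] yaw 2.087 w 85.5
[-6.000e-04 -7.100e-02  7.709e-01] [-0.002  -0.0011  0.0555] rows 5.6
```

>>> move_arm(
  rows="0 -0.071 0.3 -0.002 0 0.055 -0.18;0 -0.071 0.5 -0.002 0 0.055 -0.18;0 -0.071 0.7 -0.002 0 0.055 -0.18;0 -0.071 0.77 -0.002 0 0.055 -0.18;0 -0.071 0.77 -0.002 0 0.055 -0.18;0 -0.071 0.77 -0.002 0 0.055 -0.18;0 -0.071 0.77 -0.002 0 0.055 -0.18;0 -0.071 0.77 -0.002 0 0.055 -0.18;0 -0.071 0.77 -0.002 0 0.055 -0.18;0 -0.071 0.77 -0.002 0 0.055 -0.18",
)

```text
clock: 12.67
eef_pos: [489.2, 221.1, 153.0]
tool_rot: [3.136, -0.003, 2.003]
force: [0.2, -0.1, -0.2]
width: 50.4
gripper_force: 0.0
```

```bash
python3 go.py 487.5 217.5 76 2.0; python3 - <<'E'
from h import *
from seg import blobs
import pickle
g=cam('wrist');pickle.dump(g,open('w9.pkl','wb'));save(g,'w9.png')
for A,u,v,cu,cv_,r,p in blobs(g): print(A,round(u,1),round(v,1),'r',round(r,1),np.round(p,1))
E
```

```text
t 12.6667 at [489.2 221.1 153. ] yaw 2.003 w 50.4
[-0.0095 -0.0118  0.2564] [ 0.0037 -0.0021  0.0021] rows 1.8
3454.0 251.9 193.9 r 34.2 [488.5 217.1  72. ]
2973.0 425.0 151.0 r 34.2 [615.5 320.5  72. ]
4352.0 208.5 83.7 r 38.6 [418.5 286.4  72. ]
2811.0 293.7 20.9 r 35.9 [458.3 362.7  72. ]
```

>>> move_arm(
  rows="-0.0095 -0.01 0.08 0.003 0 0 -0.18;-0.0095 -0.01 0.16 0.003 0 0 -0.18;-0.0095 -0.01 0.22 0.003 0 0 -0.18;-0.0095 -0.01 0.256 0.003 0 0 -0.18;-0.0095 -0.01 0.256 0.003 0 0 -0.18;-0.0095 -0.01 0.256 0.003 0 0 -0.18;-0.0095 -0.01 0.256 0.003 0 0 -0.18",
)

```text
clock: 13.3
eef_pos: [486.8, 218.1, 75.1]
tool_rot: [-3.141, -0.003, 2.004]
force: [0.4, -0.3, -0.1]
width: 50.1
gripper_force: 0.0
```

>>> move_arm(
  rows="0 0 0.015 0 0 0 -0.18;0 0 0.015 0 0 0 -0.18;0 0 0.015 0 0 0 1;0 0 0.015 0 0 0 1;0 0 0.015 0 0 0 1;0 0 0.015 0 0 0 1;0 0 0.015 0 0 0 1",
)

```text
clock: 13.88
eef_pos: [488.4, 217.9, 72.3]
tool_rot: [3.139, -0.003, 2.004]
force: [-1.1, -2.1, 21.5]
width: 22.4
gripper_force: 81.8
```

>>> move_arm(
  rows="0 0 -0.03 0 0 0 1;0 0 -0.08 0 0 0 1;0 0 -0.16 0 0 0 1;0 0 -0.26 0 0 0 1;0 0 -0.36 0 0 0 1;0 0 -0.46 0 0 0 1;0 0 -0.56 0 0 0 1;0 0 -0.66 0 0 0 1;0 0 -0.72 0 0 0 1;0 0 -0.75 0 0 0 1;0 0 -0.75 0 0 0 1",
)

```text
clock: 14.8
eef_pos: [487.5, 217.7, 296.1]
tool_rot: [3.141, -0.004, 2.005]
force: [0.2, -0.2, -2.0]
width: 22.0
gripper_force: 79.5
```

```bash
python3 go.py 490 -40 295 1.8
```

```text
t 14.8 at [487.5 217.7 296.1] yaw 2.005 w 22.0
[-7.828e-01 -3.536e-01  6.000e-04] [-1.000e-04 -2.500e-03  1.303e-01] rows 6.2
```

>>> move_arm(
  rows="-0.04 -0.018 0 0 0 0.01 1;-0.11 -0.05 0 0 0 0.02 1;-0.21 -0.095 0 0 0 0.04 1;-0.31 -0.14 0 0 0 0.06 1;-0.41 -0.185 0 0 0 0.08 1;-0.51 -0.23 0 0 0 0.1 1;-0.61 -0.275 0 0 0 0.11 1;-0.69 -0.31 0 0 0 0.12 1;-0.75 -0.34 0 0 0 0.13 1;-0.78 -0.353 0 0 0 0.13 1;-0.78 -0.353 0 0 0 0.13 1",
)

```text
clock: 15.72
eef_pos: [487.5, -42.6, 292.6]
tool_rot: [-3.134, -0.002, 1.795]
force: [1.1, -0.3, -1.7]
width: 22.5
gripper_force: 79.5
```

```bash
python3 go.py 494 -312 295 1.571
```

```text
t 15.7167 at [487.5 -42.6 292.6] yaw 1.795 w 22.5
[-0.8802 -0.1788 -0.0085] [-0.0047 -0.0007  0.1427] rows 6.5
```

>>> move_arm(
  rows="-0.04 -0.01 0 0 0 0.01 1;-0.11 -0.022 0 0 0 0.02 1;-0.21 -0.043 0 0 0 0.04 1;-0.32 -0.065 0 0 0 0.06 1;-0.43 -0.087 0 0 0 0.08 1;-0.54 -0.11 0 0 0 0.1 1;-0.65 -0.132 0 0 0 0.12 1;-0.75 -0.152 -0.005 0 0 0.13 1;-0.83 -0.168 -0.008 0 0 0.14 1;-0.87 -0.177 -0.008 0 0 0.142 1;-0.88 -0.179 -0.008 0 0 0.142 1;-0.88 -0.179 -0.008 0 0 0.142 1",
)

```text
clock: 16.72
eef_pos: [496.8, -308.0, 295.0]
tool_rot: [-3.136, -0.003, 1.578]
force: [-0.2, 1.0, -0.8]
width: 22.3
gripper_force: 79.5
```

```bash
python3 go.py 494 -312 143 1.571
```

```text
t 16.7167 at [ 496.8 -308.   295. ] yaw 1.578 w 22.3
[-0.0149 -0.0066  0.5068] [-0.0035 -0.002   0.0043] rows 3.6
```

>>> move_arm(
  rows="-0.0149 -0.0066 0.04 -0.003 0 0.004 1;-0.0149 -0.0066 0.11 -0.003 0 0.004 1;-0.0149 -0.0066 0.2 -0.003 0 0.004 1;-0.0149 -0.0066 0.29 -0.003 0 0.004 1;-0.0149 -0.0066 0.37 -0.003 0 0.004 1;-0.0149 -0.0066 0.43 -0.003 0 0.004 1;-0.0149 -0.0066 0.46 -0.003 0 0.004 1;-0.0149 -0.0066 0.48 -0.003 0 0.004 1;-0.0149 -0.0066 0.49 -0.003 0 0.004 1;-0.0149 -0.0066 0.5 -0.003 0 0.004 1;-0.0149 -0.0066 0.505 -0.003 0 0.004 1;-0.0149 -0.0066 0.507 -0.003 0 0.004 1",
)

```text
clock: 17.72
eef_pos: [494.6, -313.2, 144.3]
tool_rot: [3.14, -0.001, 1.571]
force: [0.1, 0.0, 0.5]
width: 22.4
gripper_force: 80.3
```

>>> move_arm(
  rows="0 0 0.005 0 0 0 1;0 0 0.008 0 0 0 1;0 0 0.01 0 0 0 1",
)

```text
clock: 17.97
eef_pos: [495.2, -313.2, 143.7]
tool_rot: [3.138, -0.002, 1.571]
force: [-3.1, 4.8, 21.7]
width: 21.8
gripper_force: 85.4
```

>>> move_arm(
  rows="0 0 -0.01 0 0 0 0.3;0 0 -0.01 0 0 0 0;0 0 -0.01 0 0 0 0;0 0 -0.03 0 0 0 0;0 0 -0.12 0 0 0 0;0 0 -0.25 0 0 0 0;0 0 -0.38 0 0 0 0;0 0 -0.5 0 0 0 0;0 0 -0.6 0 0 0 0;0 0 -0.6 0 0 0 0",
)

```text
clock: 18.8
eef_pos: [495.6, -316.1, 327.0]
tool_rot: [3.133, 0.004, 1.57]
force: [0.5, -0.3, 1.9]
width: 42.7
gripper_force: 0.0
```

```bash
python3 go.py 515 -40 330 1.9; python3 - <<'E'
from h import *
import pickle
g=cam('wrist');pickle.dump(g,open('w10.pkl','wb'))
h=cv2.cvtColor(g['img'],cv2.COLOR_RGB2HSV)
m=((h[...,0]>8)&(h[...,0]<20)&(h[...,1]>135)&(h[...,2]>70)).astype(np.uint8)
for c in cv2.findContours(m,0,1)[0]:
    if cv2.contourArea(c)>200:
        M=cv2.moments(c);u,v=M['m10']/M['m00'],M['m01']/M['m00'];print(cv2.contourArea(c),u,v,onplane(g,u,v,142))
E
```

```text
t 18.8 at [ 495.6 -316.1  327. ] yaw 1.57 w 42.7
[ 0.9202  0.064  -0.0134] [ 0.0049  0.0035 -0.21  ] rows 6.6
285.5 293.4290718038529 302.8645650904845 [ 553.07273243 -522.03838072  142.        ]
1486.5 497.0719811638076 326.07971745711404 [1036.5218308  -668.79507877  142.        ]
1654.0 251.0754735993551 163.24566706972993 [ 492.45489019 -315.52785551  142.        ]
```

>>> move_arm(
  rows="0.92 0.064 0 0 0.003 -0.21 -0.18;0.92 0.064 0 0 0.003 -0.21 -0.18;0.92 0.064 0 0 0.003 -0.21 -0.18;0.92 0.064 0 0 0.003 -0.21 -0.18;0.92 0.064 0 0 0.003 -0.21 -0.18;0.92 0.064 0 0 0.003 -0.21 -0.18;0.92 0.064 0 0 0.003 -0.21 -0.18;0.92 0.064 0 0 0.003 -0.21 -0.18;0.92 0.064 0 0 0.003 -0.21 -0.18",
)

```text
clock: 19.6
eef_pos: [512.1, -35.6, 319.6]
tool_rot: [-3.139, -0.007, 1.905]
force: [0.1, -0.9, -0.3]
width: 50.4
gripper_force: 0.0
```

```bash
python3 go.py 550 240 330 1.9
```

```text
t 19.6 at [512.1 -35.6 319.6] yaw 1.905 w 50.4
[ 0.8265  0.4205 -0.0296] [-0.0014 -0.0047  0.0031] rows 6.7
```

>>> move_arm(
  rows="0.826 0.42 0 0 -0.004 0 -0.18;0.826 0.42 0 0 -0.004 0 -0.18;0.826 0.42 0 0 -0.004 0 -0.18;0.826 0.42 0 0 -0.004 0 -0.18;0.826 0.42 0 0 -0.004 0 -0.18;0.826 0.42 0 0 -0.004 0 -0.18;0.826 0.42 0 0 -0.004 0 -0.18;0.826 0.42 0 0 -0.004 0 -0.18;0.826 0.42 0 0 -0.004 0 -0.18;0.826 0.42 0 0 -0.004 0 -0.18",
)

```text
clock: 20.43
eef_pos: [552.4, 234.8, 321.9]
tool_rot: [-3.141, 0.002, 1.897]
force: [-0.6, -0.5, 0.4]
width: 50.4
gripper_force: 0.0
```

```bash
cat > look.py <<'E'
from h import *
from seg import blobs
g=cam('wrist')
for A,u,v,cu,cv_,r,p in blobs(g): print(A,round(u,1),round(v,1),'r',round(r,1),np.round(p,1),'z88',np.round(onplane(g,u,v,88),1))
E
python3 look.py;python3 go.py 612 321 150 2.1
```

```text
1244.0 318.0 110.9 r 20.6 [614.2 320.8  72. ] z88 [610.9 320.2  88. ]
1295.5 174.7 91.0 r 21.3 [417.4 284.8  72. ] z88 [421.8 285.6  88. ]
1290.5 219.8 41.7 r 22.4 [456.1 368.2  72. ] z88 [459.  365.7  88. ]
t 20.4833 at [552.5 234.6 322.3] yaw 1.897 w 50.3
[0.2105 0.2803 0.574 ] [-0.0002  0.0013 -0.1294] rows 4.8
```

>>> move_arm(
  rows="0.212 0.282 0.2 0 0.001 -0.129 -0.18;0.212 0.282 0.3 0 0.001 -0.129 -0.18;0.212 0.282 0.4 0 0.001 -0.129 -0.18;0.212 0.282 0.5 0 0.001 -0.129 -0.18;0.212 0.282 0.57 0 0.001 -0.129 -0.18;0.212 0.282 0.57 0 0.001 -0.129 -0.18;0.212 0.282 0.57 0 0.001 -0.129 -0.18;0.212 0.282 0.57 0 0.001 -0.129 -0.18;0.212 0.282 0.57 0 0.001 -0.129 -0.18;0.212 0.282 0.57 0 0.001 -0.129 -0.18",
)

```text
clock: 21.32
eef_pos: [613.7, 325.3, 155.5]
tool_rot: [3.135, -0.001, 2.102]
force: [0.5, 0.5, 1.0]
width: 50.3
gripper_force: 0.0
```

```bash
python3 look.py;python3 go.py 613 321 72 2.1
```

```text
3405.5 253.4 192.6 r 34.1 [614.4 321.9  72. ] z88 [611.9 326.3  88. ]
2994.5 54.6 125.5 r 34.0 [417.1 283.4  72. ] z88 [427.6 290.3  88. ]
3488.0 122.2 57.3 r 39.8 [456.8 369.3  72. ] z88 [464.6 370.6  88. ]
t 21.3667 at [613.3 325.5 155.1] yaw 2.103 w 50.5
[-0.0127 -0.0101  0.277 ] [ 0.0039 -0.0006  0.0017] rows 2.0
```

>>> move_arm(
  rows="-0.0115 -0.009 0.08 0.003 0 0 -0.18;-0.0115 -0.009 0.16 0.003 0 0 -0.18;-0.0115 -0.009 0.22 0.003 0 0 -0.18;-0.0115 -0.009 0.26 0.003 0 0 -0.18;-0.0115 -0.009 0.277 0.003 0 0 -0.18;-0.0115 -0.009 0.277 0.003 0 0 -0.18;-0.0115 -0.009 0.277 0.003 0 0 -0.18;-0.0115 -0.009 0.277 0.003 0 0 1;-0.0115 -0.009 0.277 0.003 0 0 1;-0.0115 -0.009 0.277 0.003 0 0 1;-0.0115 -0.009 0.277 0.003 0 0 1;-0.0115 -0.009 0.277 0.003 0 0 1",
)

```text
clock: 22.37
eef_pos: [613.0, 322.4, 72.6]
tool_rot: [3.14, -0.001, 2.104]
force: [-2.7, -0.3, 11.4]
width: 22.6
gripper_force: 70.4
```

>>> move_arm(
  rows="0 0 -0.03 0 0 0 1;0 0 -0.08 0 0 0 1;0 0 -0.16 0 0 0 1;0 0 -0.26 0 0 0 1;0 0 -0.36 0 0 0 1;0 0 -0.46 0 0 0 1;0 0 -0.56 0 0 0 1;0 0 -0.66 0 0 0 1;0 0 -0.72 0 0 0 1;0 0 -0.75 0 0 0 1;0 0 -0.75 0 0 0 1",
)

```text
clock: 23.28
eef_pos: [613.1, 321.8, 296.9]
tool_rot: [3.14, -0.001, 2.103]
force: [-0.2, -0.6, -0.3]
width: 22.2
gripper_force: 69.5
```

```bash
python3 go.py 550 25 300 1.8
```

```text
t 23.2833 at [613.1 321.8 296.9] yaw 2.103 w 22.2
[-0.7455 -0.6837 -0.0125] [ 0.001  -0.0008  0.1932] rows 7.3
```

>>> move_arm(
  rows="-0.03 -0.03 0 0 0 0.01 1;-0.08 -0.075 0 0 0 0.02 1;-0.155 -0.142 0 0 0 0.04 1;-0.24 -0.22 0 0 0 0.06 1;-0.325 -0.298 0 0 0 0.09 1;-0.41 -0.376 0 0 0 0.11 1;-0.495 -0.454 0 0 0 0.13 1;-0.58 -0.532 0 0 0 0.15 1;-0.66 -0.605 0 0 0 0.17 1;-0.715 -0.656 0 0 0 0.19 1;-0.745 -0.684 0 0 0 0.193 1;-0.745 -0.684 0 0 0 0.193 1",
)

```text
clock: 24.28
eef_pos: [547.4, 21.5, 293.4]
tool_rot: [-3.136, 0.001, 1.796]
force: [0.0, 0.0, -0.1]
width: 22.3
gripper_force: 69.6
```

```bash
python3 go.py 547 -268 297 1.571
```

```text
t 24.2833 at [547.4  21.5 293.4] yaw 1.796 w 22.3
[-0.9403 -0.2168 -0.0098] [-0.0036  0.001   0.1431] rows 6.9
```

>>> move_arm(
  rows="-0.04 -0.01 0 0 0 0.01 1;-0.11 -0.025 0 0 0 0.02 1;-0.21 -0.048 0 0 0 0.04 1;-0.32 -0.074 0 0 0 0.06 1;-0.43 -0.1 0 0 0 0.08 1;-0.54 -0.125 0 0 0 0.1 1;-0.65 -0.15 0 0 0 0.12 1;-0.76 -0.175 -0.005 0 0 0.13 1;-0.86 -0.198 -0.008 0 0 0.14 1;-0.92 -0.212 -0.008 0 0 0.142 1;-0.94 -0.217 -0.008 0 0 0.142 1;-0.94 -0.217 -0.008 0 0 0.142 1",
)

```text
clock: 25.28
eef_pos: [549.7, -265.3, 296.0]
tool_rot: [-3.137, 0.001, 1.577]
force: [-0.2, 0.7, -0.4]
width: 22.6
gripper_force: 69.6
```

```bash
python3 go.py 547 -270 143 1.571
```

```text
t 25.2833 at [ 549.7 -265.3  296. ] yaw 1.577 w 22.6
[-0.0154 -0.007   0.51  ] [-0.0027  0.0004  0.0035] rows 3.7
```

>>> move_arm(
  rows="-0.0154 -0.007 0.04 -0.003 0 0.003 1;-0.0154 -0.007 0.11 -0.003 0 0.003 1;-0.0154 -0.007 0.2 -0.003 0 0.003 1;-0.0154 -0.007 0.29 -0.003 0 0.003 1;-0.0154 -0.007 0.37 -0.003 0 0.003 1;-0.0154 -0.007 0.43 -0.003 0 0.003 1;-0.0154 -0.007 0.46 -0.003 0 0.003 1;-0.0154 -0.007 0.48 -0.003 0 0.003 1;-0.0154 -0.007 0.49 -0.003 0 0.003 1;-0.0154 -0.007 0.5 -0.003 0 0.003 1;-0.0154 -0.007 0.507 -0.003 0 0.003 1;-0.0154 -0.007 0.512 -0.003 0 0.003 1",
)

```text
clock: 26.28
eef_pos: [547.5, -269.5, 143.9]
tool_rot: [3.139, 0.001, 1.573]
force: [1.0, -0.1, -0.4]
width: 22.2
gripper_force: 69.6
```

>>> move_arm(
  rows="0 0 0.002 0 0 0 1;0 0 0 0 0 0 1",
)

```text
clock: 26.45
eef_pos: [547.0, -269.5, 143.5]
tool_rot: [3.14, 0.001, 1.572]
force: [-0.4, 0.2, -0.5]
width: 22.2
gripper_force: 69.6
```

Not quite touching. I'll go 2 mm lower, then release.

>>> move_arm(
  rows="0 0 0.003 0 0 0 1;0 0 0.006 0 0 0 1;0 0 0.008 0 0 0 1;0 0 0.008 0 0 0 1",
)

```text
clock: 26.78
eef_pos: [547.6, -269.8, 142.6]
tool_rot: [3.138, 0.001, 1.572]
force: [-1.8, 1.6, 10.1]
width: 22.3
gripper_force: 71.5
```

>>> move_arm(
  rows="0 0 -0.005 0 0 0 0.3;0 0 -0.006 0 0 0 0;0 0 -0.01 0 0 0 0;0 0 -0.03 0 0 0 0;0 0 -0.12 0 0 0 0;0 0 -0.25 0 0 0 0;0 0 -0.38 0 0 0 0;0 0 -0.5 0 0 0 0;0 0 -0.6 0 0 0 0;0 0 -0.6 0 0 0 0",
)

```text
clock: 27.62
eef_pos: [549.4, -271.7, 328.1]
tool_rot: [3.129, 0.006, 1.572]
force: [-0.6, -0.8, 0.5]
width: 42.9
gripper_force: 0.0
```

```bash
cat > dl.py <<'E'
from h import *
g=cam('wrist')
h=cv2.cvtColor(g['img'],cv2.COLOR_RGB2HSV)
m=((h[...,0]>8)&(h[...,0]<20)&(h[...,1]>135)&(h[...,2]>70)).astype(np.uint8)
for c in cv2.findContours(m,0,1)[0]:
    if cv2.contourArea(c)>200:
        M=cv2.moments(c);u,v=M['m10']/M['m00'],M['m01']/M['m00'];p=onplane(g,u,v,142)
        if 440<p[0]<740 and -380<p[1]<-70: print('drawer',cv2.contourArea(c),round(cv2.minEnclosingCircle(c)[1],1),np.round(p,1))
E
python3 go.py 495 -5 330 2.0; python3 dl.py
```

```text
t 27.6167 at [ 549.4 -271.7  328.1] yaw 1.572 w 42.9
[ 0.8894 -0.1798 -0.0141] [ 0.007   0.0056 -0.2723] rows 6.5
drawer 1579.5 23.4 [ 493.  -315.3  142. ]
drawer 1634.0 23.8 [ 548.4 -270.9  142. ]
```

>>> move_arm(
  rows="0.89 -0.18 0 0 0.005 -0.27 -0.18;0.89 -0.18 0 0 0.005 -0.27 -0.18;0.89 -0.18 0 0 0.005 -0.27 -0.18;0.89 -0.18 0 0 0.005 -0.27 -0.18;0.89 -0.18 0 0 0.005 -0.27 -0.18;0.89 -0.18 0 0 0.005 -0.27 -0.18;0.89 -0.18 0 0 0.005 -0.27 -0.18;0.89 -0.18 0 0 0.005 -0.27 -0.18;0.89 -0.18 0 0 0.005 -0.27 -0.18",
)

```text
clock: 28.42
eef_pos: [491.3, -1.0, 319.7]
tool_rot: [3.141, -0.007, 2.0]
force: [1.0, -1.1, -0.4]
width: 50.4
gripper_force: 0.0
```

```bash
python3 go.py 450 275 320 2.2
```

```text
t 28.4167 at [491.3  -1.  319.7] yaw 2.0 w 50.4
[0.8937 0.2579 0.0056] [ 0.0009 -0.0046 -0.1271] rows 6.7
```

>>> move_arm(
  rows="0.89 0.258 0 0 -0.004 -0.127 -0.18;0.89 0.258 0 0 -0.004 -0.127 -0.18;0.89 0.258 0 0 -0.004 -0.127 -0.18;0.89 0.258 0 0 -0.004 -0.127 -0.18;0.89 0.258 0 0 -0.004 -0.127 -0.18;0.89 0.258 0 0 -0.004 -0.127 -0.18;0.89 0.258 0 0 -0.004 -0.127 -0.18;0.89 0.258 0 0 -0.004 -0.127 -0.18;0.89 0.258 0 0 -0.004 -0.127 -0.18;0.89 0.258 0 0 -0.004 -0.127 -0.18",
)

```text
clock: 29.25
eef_pos: [453.3, 270.4, 321.8]
tool_rot: [3.14, 0.002, 2.193]
force: [0.5, -0.3, -0.6]
width: 50.2
gripper_force: 0.0
```

```bash
python3 look.py;python3 go.py 456.5 368 150 2.4
```

```text
1363.0 242.4 132.8 r 21.6 [421.5 284.1  72. ] z88 [421.  285.9  88. ]
1289.5 298.0 98.0 r 21.2 [454.7 368.1  72. ] z88 [453.  366.6  88. ]
t 29.3 at [453.4 270.1 322.1] yaw 2.192 w 50.5
[0.2603 0.1973 0.5736] [ 0.0012  0.0012 -0.1322] rows 4.7
```

>>> move_arm(
  rows="0.26 0.193 0.2 0 0.001 -0.132 -0.18;0.26 0.193 0.3 0 0.001 -0.132 -0.18;0.26 0.193 0.4 0 0.001 -0.132 -0.18;0.26 0.193 0.5 0 0.001 -0.132 -0.18;0.26 0.193 0.57 0 0.001 -0.132 -0.18;0.26 0.193 0.57 0 0.001 -0.132 -0.18;0.26 0.193 0.57 0 0.001 -0.132 -0.18;0.26 0.193 0.57 0 0.001 -0.132 -0.18;0.26 0.193 0.57 0 0.001 -0.132 -0.18;0.26 0.193 0.57 0 0.001 -0.132 -0.18",
)

```text
clock: 30.13
eef_pos: [456.1, 370.4, 154.7]
tool_rot: [3.133, 0.0, 2.402]
force: [-0.9, 0.3, 1.1]
width: 50.8
gripper_force: 0.0
```

```bash
python3 look.py;python3 go.py 455.5 368 72 2.4
```

```text
3230.5 157.7 225.4 r 34.6 [421.4 280.8  72. ] z88 [420.1 289.9  88. ]
3531.0 253.2 188.6 r 37.3 [454.8 369.6  72. ] z88 [451.2 372.8  88. ]
t 30.1833 at [455.7 370.4 154.3] yaw 2.402 w 50.3
[-0.005  -0.0085  0.2743] [0.0049 0.0001 0.0016] rows 2.0
```

>>> move_arm(
  rows="-0.002 -0.007 0.08 0.003 0 0 -0.18;-0.002 -0.007 0.16 0.003 0 0 -0.18;-0.002 -0.007 0.22 0.003 0 0 -0.18;-0.002 -0.007 0.26 0.003 0 0 -0.18;-0.002 -0.007 0.275 0.003 0 0 -0.18;-0.002 -0.007 0.275 0.003 0 0 -0.18;-0.002 -0.007 0.275 0.003 0 0 -0.18;-0.002 -0.007 0.275 0.003 0 0 1;-0.002 -0.007 0.275 0.003 0 0 1;-0.002 -0.007 0.275 0.003 0 0 1;-0.002 -0.007 0.275 0.003 0 0 1;-0.002 -0.007 0.275 0.003 0 0 1",
)

```text
clock: 31.18
eef_pos: [455.9, 370.5, 72.5]
tool_rot: [3.136, 0.0, 2.404]
force: [-0.2, 0.2, 12.4]
width: 22.3
gripper_force: 80.3
```

>>> move_arm(
  rows="0 0 -0.03 0 0 0 1;0 0 -0.08 0 0 0 1;0 0 -0.16 0 0 0 1;0 0 -0.26 0 0 0 1;0 0 -0.36 0 0 0 1;0 0 -0.46 0 0 0 1;0 0 -0.56 0 0 0 1;0 0 -0.66 0 0 0 1;0 0 -0.72 0 0 0 1;0 0 -0.75 0 0 0 1;0 0 -0.75 0 0 0 1",
)

```text
clock: 32.1
eef_pos: [454.5, 369.1, 296.8]
tool_rot: [3.138, -0.0, 2.403]
force: [0.2, -0.7, -1.3]
width: 22.3
gripper_force: 78.8
```

```bash
python3 go.py 490 100 297 2.0
```

```text
t 32.1 at [454.5 369.1 296.8] yaw 2.403 w 22.3
[-0.6913 -0.5839 -0.0026] [ 0.002  -0.0005  0.2568] rows 6.5
```

>>> move_arm(
  rows="-0.03 -0.025 0 0 0 0.01 1;-0.08 -0.068 0 0 0 0.03 1;-0.155 -0.131 0 0 0 0.06 1;-0.235 -0.198 0 0 0 0.09 1;-0.315 -0.266 0 0 0 0.12 1;-0.395 -0.334 0 0 0 0.15 1;-0.475 -0.401 0 0 0 0.18 1;-0.555 -0.469 0 0 0 0.21 1;-0.625 -0.528 0 0 0 0.24 1;-0.67 -0.566 0 0 0 0.255 1;-0.69 -0.584 0 0 0 0.257 1;-0.69 -0.584 0 0 0 0.257 1",
)

```text
clock: 33.1
eef_pos: [488.0, 96.8, 293.1]
tool_rot: [-3.137, 0.001, 1.996]
force: [-0.5, -0.2, -1.4]
width: 22.1
gripper_force: 78.7
```

```bash
python3 go.py 560 -175 297 1.7
```

```text
t 33.1 at [488.   96.8 293.1] yaw 1.996 w 22.1
[-0.9244 -0.1546 -0.0117] [-0.0029  0.0008  0.1882] rows 6.7
```

>>> move_arm(
  rows="-0.04 -0.007 0 0 0 0.01 1;-0.11 -0.018 0 0 0 0.02 1;-0.21 -0.035 0 0 0 0.05 1;-0.32 -0.053 0 0 0 0.08 1;-0.43 -0.072 0 0 0 0.1 1;-0.54 -0.09 0 0 0 0.12 1;-0.65 -0.109 0 0 0 0.14 1;-0.76 -0.127 -0.01 0 0 0.16 1;-0.85 -0.142 -0.01 0 0 0.18 1;-0.91 -0.152 -0.01 0 0 0.188 1;-0.924 -0.155 -0.01 0 0 0.188 1;-0.924 -0.155 -0.01 0 0 0.188 1",
)

```text
clock: 34.1
eef_pos: [561.9, -172.3, 296.5]
tool_rot: [-3.139, 0.0, 1.704]
force: [0.7, 0.4, -2.3]
width: 22.4
gripper_force: 78.7
```

```bash
python3 go.py 603 -314 297 1.571
```

```text
t 34.1 at [ 561.9 -172.3  296.5] yaw 1.704 w 22.4
[-0.4862  0.0733 -0.0015] [-0.0017  0.0003  0.0844] rows 3.5
```

>>> move_arm(
  rows="-0.04 0.007 0 0 0 0.01 1;-0.11 0.018 0 0 0 0.02 1;-0.19 0.03 0 0 0 0.04 1;-0.27 0.042 0 0 0 0.06 1;-0.35 0.054 0 0 0 0.075 1;-0.42 0.064 0 0 0 0.084 1;-0.465 0.071 0 0 0 0.084 1;-0.486 0.073 0 0 0 0.084 1;-0.486 0.073 0 0 0 0.084 1;-0.486 0.073 0 0 0 0.084 1",
)

```text
clock: 34.93
eef_pos: [603.3, -311.7, 297.1]
tool_rot: [-3.14, -0.001, 1.574]
force: [-0.1, -0.2, -0.3]
width: 22.2
gripper_force: 78.7
```

```bash
python3 go.py 603 -314 142 1.571
```

```text
t 34.9333 at [ 603.3 -311.7  297.1] yaw 1.574 w 22.2
[-8.10e-03 -1.00e-04  5.17e-01] [-0.0011 -0.0006  0.0019] rows 3.7
```

>>> move_arm(
  rows="-0.008 0 0.04 0 0 0.002 1;-0.008 0 0.11 0 0 0.002 1;-0.008 0 0.2 0 0 0.002 1;-0.008 0 0.29 0 0 0.002 1;-0.008 0 0.37 0 0 0.002 1;-0.008 0 0.43 0 0 0.002 1;-0.008 0 0.46 0 0 0.002 1;-0.008 0 0.48 0 0 0.002 1;-0.008 0 0.495 0 0 0.002 1;-0.008 0 0.505 0 0 0.002 1;-0.008 0 0.51 0 0 0.002 1;-0.008 0 0.513 0 0 0.002 1",
)

```text
clock: 35.93
eef_pos: [603.3, -316.1, 144.3]
tool_rot: [-3.142, 0.001, 1.569]
force: [0.6, -0.6, -2.0]
width: 22.2
gripper_force: 78.7
```

>>> move_arm(
  rows="0 0 0.003 0 0 0 1;0 0 0.005 0 0 0 1;0 0 0.005 0 0 0 1",
)

```text
clock: 36.18
eef_pos: [603.1, -316.1, 142.6]
tool_rot: [-3.141, 0.001, 1.569]
force: [0.3, 0.1, 0.3]
width: 22.6
gripper_force: 79.1
```

>>> move_arm(
  rows="0 0 0.004 0 0 0 1;0 0 0.004 0 0 0 1;0 0 0.002 0 0 0 0.3;0 0 0 0 0 0 0;0 0 -0.01 0 0 0 0;0 0 -0.03 0 0 0 0;0 0 -0.12 0 0 0 0;0 0 -0.25 0 0 0 0;0 0 -0.38 0 0 0 0;0 0 -0.5 0 0 0 0;0 0 -0.6 0 0 0 0;0 0 -0.6 0 0 0 0",
)

```text
clock: 37.18
eef_pos: [605.7, -318.2, 330.3]
tool_rot: [3.132, 0.007, 1.569]
force: [-0.1, 0.5, 0.1]
width: 42.4
gripper_force: 0.0
```

```bash
python3 go.py 510 -40 330 1.9; python3 dl.py
```

```text
t 37.1833 at [ 605.7 -318.2  330.3] yaw 1.569 w 42.4
[ 0.9268 -0.3202 -0.0092] [ 0.0056  0.0057 -0.2104] rows 7.1
drawer 1534.5 23.4 [ 494. -315.  142.]
drawer 1676.5 24.0 [ 604.6 -316.3  142. ]
drawer 1707.0 24.1 [ 549.3 -271.3  142. ]
```

>>> move_arm(
  rows="0.927 -0.32 0 0 0.005 -0.21 -1;0.927 -0.32 0 0 0.005 -0.21 -1;0.927 -0.32 0 0 0.005 -0.21 -1;0.927 -0.32 0 0 0.005 -0.21 -1;0.927 -0.32 0 0 0.005 -0.21 -1;0.927 -0.32 0 0 0.005 -0.21 -1;0.927 -0.32 0 0 0.005 -0.21 -1;0.927 -0.32 0 0 0.005 -0.21 -1;0.927 -0.32 0 0 0.005 -0.21 -1",
)

```text
clock: 37.98
eef_pos: [506.3, -34.0, 321.4]
tool_rot: [-3.14, -0.009, 1.906]
force: [0.6, 0.5, 0.8]
width: 85.3
gripper_force: 0.0
```

```bash
python3 go.py 450 210 320 2.1
```

```text
t 37.9833 at [506.3 -34.  321.4] yaw 1.906 w 85.3
[0.8299 0.09   0.0122] [-0.0004 -0.0061 -0.1238] rows 6.0
```

>>> move_arm(
  rows="0.83 0.09 0.01 0 -0.006 -0.124 -1;0.83 0.09 0.01 0 -0.006 -0.124 -1;0.83 0.09 0.01 0 -0.006 -0.124 -1;0.83 0.09 0.01 0 -0.006 -0.124 -1;0.83 0.09 0.01 0 -0.006 -0.124 -1;0.83 0.09 0.01 0 -0.006 -0.124 -1;0.83 0.09 0.01 0 -0.006 -0.124 -1;0.83 0.09 0.01 0 -0.006 -0.124 -1;0.83 0.09 0.01 0 -0.006 -0.124 -1;0.83 0.09 0.01 0 -0.006 -0.124 -1",
)

```text
clock: 38.82
eef_pos: [453.7, 204.4, 320.6]
tool_rot: [-3.141, 0.003, 2.09]
force: [0.7, -0.2, 0.4]
width: 85.6
gripper_force: 0.0
```

```bash
python3 look.py;python3 go.py 421 286 160 2.16
```

```text
1426.0 264.9 90.3 r 22.1 [420.8 287.   72. ] z88 [420.6 286.3  88. ]
t 38.8667 at [453.6 204.5 320.7] yaw 2.09 w 85.5
[0.2913 0.0405 0.5348] [-0.0002  0.0019 -0.0446] rows 4.4
```

>>> move_arm(
  rows="0.291 0.04 0.2 0 0.002 -0.045 -1;0.291 0.04 0.3 0 0.002 -0.045 -1;0.291 0.04 0.4 0 0.002 -0.045 -1;0.291 0.04 0.5 0 0.002 -0.045 -1;0.291 0.04 0.535 0 0.002 -0.045 -1;0.291 0.04 0.535 0 0.002 -0.045 -1;0.291 0.04 0.535 0 0.002 -0.045 -1;0.291 0.04 0.535 0 0.002 -0.045 -1;0.291 0.04 0.535 0 0.002 -0.045 -1;0.291 0.04 0.535 0 0.002 -0.045 -1",
)

```text
clock: 39.7
eef_pos: [421.3, 288.4, 162.1]
tool_rot: [3.137, -0.001, 2.163]
force: [-0.0, -0.0, -0.0]
width: 85.6
gripper_force: 0.0
```

```bash
python3 look.py;python3 go.py 420.5 286 52 2.16
```

```text
3603.0 253.5 192.9 r 34.9 [423.3 283.   72. ] z88 [420.5 287.3  88. ]
t 39.75 at [420.9 288.5 161.9] yaw 2.164 w 85.4
[-0.0066 -0.0071  0.3661] [ 0.0023 -0.0008  0.0024] rows 2.6
```

>>> move_arm(
  rows="-0.005 -0.005 0.08 0.002 0 0.002 -1;-0.005 -0.005 0.17 0.002 0 0.002 -1;-0.005 -0.005 0.26 0.002 0 0.002 -1;-0.005 -0.005 0.32 0.002 0 0.002 -1;-0.005 -0.005 0.35 0.002 0 0.002 -1;-0.005 -0.005 0.366 0.002 0 0.002 -1;-0.005 -0.005 0.366 0.002 0 0.002 -1;-0.005 -0.005 0.366 0.002 0 0.002 -1",
)

```text
clock: 40.42
eef_pos: [420.0, 286.8, 51.3]
tool_rot: [-3.14, -0.001, 2.161]
force: [0.3, 0.5, 0.9]
width: 85.6
gripper_force: 0.0
```

>>> move_arm(
  rows="0 0 0 0 0 0 0;0 0 0 0 0 0 1;0 0 0 0 0 0 1;0 0 0 0 0 0 1;0 0 0 0 0 0 1;0 0 0 0 0 0 1",
)

```text
clock: 40.92
eef_pos: [419.9, 286.9, 51.8]
tool_rot: [-3.141, -0.001, 2.161]
force: [-1.3, -0.3, 8.5]
width: 55.5
gripper_force: 62.1
```

>>> move_arm(
  rows="0 0 -0.03 0 0 0 1;0 0 -0.08 0 0 0 1;0 0 -0.16 0 0 0 1;0 0 -0.26 0 0 0 1;0 0 -0.36 0 0 0 1;0 0 -0.46 0 0 0 1;0 0 -0.56 0 0 0 1;0 0 -0.66 0 0 0 1;0 0 -0.74 0 0 0 1;0 0 -0.78 0 0 0 1;0 0 -0.8 0 0 0 1;0 0 -0.8 0 0 0 1",
)

```text
clock: 41.92
eef_pos: [420.3, 286.8, 292.0]
tool_rot: [-3.142, -0.002, 2.162]
force: [-0.1, -0.1, -0.8]
width: 55.5
gripper_force: 63.7
```

```bash
python3 go.py 480 60 290 1.95
```

```text
t 41.9167 at [420.3 286.8 292. ] yaw 2.162 w 55.5
[-0.7386 -0.2558  0.0055] [-1.000e-04 -1.000e-03  1.347e-01] rows 5.6
```

>>> move_arm(
  rows="-0.04 -0.014 0 0 0 0.01 1;-0.1 -0.035 0 0 0 0.02 1;-0.18 -0.062 0 0 0 0.03 1;-0.27 -0.093 0 0 0 0.05 1;-0.36 -0.125 0 0 0 0.07 1;-0.45 -0.156 0 0 0 0.09 1;-0.54 -0.187 0 0 0 0.11 1;-0.63 -0.218 0 0 0 0.125 1;-0.7 -0.242 0 0 0 0.135 1;-0.73 -0.253 0 0 0 0.135 1;-0.739 -0.256 0 0 0 0.135 1;-0.739 -0.256 0 0 0 0.135 1",
)

```text
clock: 42.92
eef_pos: [479.0, 59.1, 289.5]
tool_rot: [-3.137, -0.001, 1.948]
force: [-0.7, 0.2, -0.3]
width: 55.2
gripper_force: 63.7
```

```bash
python3 go.py 560 -160 290 1.571
```

```text
t 42.9167 at [479.   59.1 289.5] yaw 1.948 w 55.2
[-0.7785 -0.0183 -0.0023] [-3.200e-03 -1.000e-04  2.402e-01] rows 5.6
```

>>> move_arm(
  rows="-0.04 0 0 0 0 0.02 1;-0.1 -0.002 0 0 0 0.04 1;-0.18 -0.004 0 0 0 0.07 1;-0.27 -0.006 0 0 0 0.1 1;-0.36 -0.008 0 0 0 0.13 1;-0.45 -0.01 0 0 0 0.16 1;-0.54 -0.013 0 0 0 0.19 1;-0.63 -0.015 0 0 0 0.21 1;-0.71 -0.017 0 0 0 0.23 1;-0.76 -0.018 0 0 0 0.24 1;-0.778 -0.018 0 0 0 0.24 1;-0.778 -0.018 0 0 0 0.24 1",
)

```text
clock: 43.92
eef_pos: [561.1, -159.6, 289.8]
tool_rot: [-3.138, 0.001, 1.572]
force: [0.4, 0.3, -1.1]
width: 55.1
gripper_force: 63.7
```

```bash
python3 go.py 560 -159 122 1.571
```

```text
t 43.9167 at [ 561.1 -159.6  289.8] yaw 1.572 w 55.1
[ 0.0024 -0.0015  0.5593] [-0.0023  0.0004  0.0007] rows 4.0
```

>>> move_arm(
  rows="0.002 0 0.04 0 0 0 1;0.002 0 0.11 0 0 0 1;0.002 0 0.2 0 0 0 1;0.002 0 0.29 0 0 0 1;0.002 0 0.38 0 0 0 1;0.002 0 0.45 0 0 0 1;0.002 0 0.5 0 0 0 1;0.002 0 0.525 0 0 0 1;0.002 0 0.54 0 0 0 1;0.002 0 0.55 0 0 0 1;0.002 0 0.555 0 0 0 1;0.002 0 0.56 0 0 0 1",
)

```text
clock: 44.92
eef_pos: [561.1, -158.7, 123.0]
tool_rot: [-3.14, 0.001, 1.573]
force: [0.4, -1.1, -1.4]
width: 55.2
gripper_force: 63.7
```

>>> move_arm(
  rows="0 0 0.003 0 0 0 1;0 0 0.005 0 0 0 1;0 0 0.005 0 0 0 1",
)

```text
clock: 45.17
eef_pos: [561.0, -158.9, 121.9]
tool_rot: [-3.14, 0.001, 1.572]
force: [-1.6, 1.1, 4.0]
width: 55.2
gripper_force: 64.2
```

Touching the floor. Release and lift.

>>> move_arm(
  rows="0 0 0 0 0 0 -0.4;0 0 0 0 0 0 -0.8;0 0 0 0 0 0 -0.8;0 0 0 0 0 0 -0.8;0 0 -0.04 0 0 0 -0.8;0 0 -0.12 0 0 0 -0.8;0 0 -0.25 0 0 0 -0.8;0 0 -0.38 0 0 0 -0.8;0 0 -0.5 0 0 0 -0.8;0 0 -0.62 0 0 0 -0.8;0 0 -0.65 0 0 0 -0.8;0 0 -0.65 0 0 0 0.15",
)

```text
clock: 46.17
eef_pos: [562.8, -159.5, 319.1]
tool_rot: [3.138, 0.002, 1.573]
force: [-0.6, 0.2, -0.4]
width: 66.8
gripper_force: 0.0
```

```bash
python3 go.py 400 -224.5 300 1.571; python3 dl.py; python3 - <<'E'
from h import *
import pickle
a=cam('scene');w=cam('wrist');pickle.dump((a,w),open('chk.pkl','wb'))
A=cv2.cvtColor(a['img'],cv2.COLOR_RGB2BGR);B=cv2.cvtColor(w['img'],cv2.COLOR_RGB2BGR)
A=cv2.resize(A[90:290,80:400],(400,250));B=cv2.resize(B,(400,300))
cv2.imwrite('pics/chk.png',np.vstack([A,B]))
E
```

```text
t 46.1667 at [ 562.8 -159.5  319.1] yaw 1.573 w 66.8
[-0.2157 -0.5432  0.062 ] [0.0024 0.0014 0.001 ] rows 4.2
drawer 1379.0 23.7 [ 605.2 -318.5  142. ]
drawer 2416.5 42.9 [ 507.4 -288.6  142. ]
drawer 1825.5 25.1 [ 562.2 -162.8  142. ]
```

View pics/chk.png

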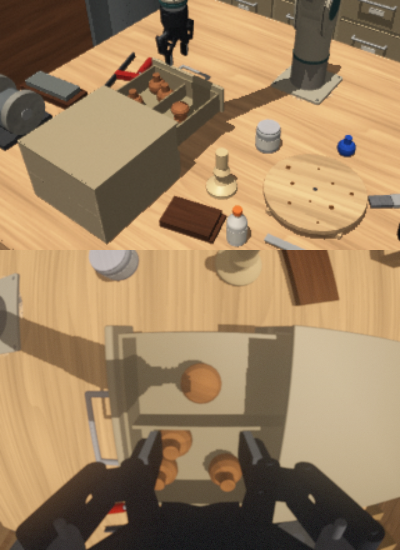

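The knob is in the left compartment, the three feet are in the right, and the turntable is empty. Next I'll grip the handle and push the drawer home gently.

>>> move_arm(
  rows="0 -0.2 0 0 0 0 0.15;0 -0.4 0 0 0 0 0.15;-0.216 -0.54 0 0 0 0 0.15;-0.216 -0.54 0 0 0 0 0.15;-0.216 -0.54 0.06 0 0 0 0.15;-0.216 -0.54 0.062 0 0 0 0.15;-0.216 -0.54 0.062 0 0 0 0.15;-0.216 -0.54 0.062 0 0 0 0.15",
)

```text
clock: 46.98
eef_pos: [399.5, -222.7, 296.7]
tool_rot: [-3.137, -0.0, 1.574]
force: [0.0, -0.3, 0.6]
width: 36.3
gripper_force: 0.0
```

```bash
python3 go.py 402 -224.5 146 1.571; python3 - <<'E'
from h import *
g=cam('wrist'); im=g['img'].astype(int)
# bar: grey bright low saturation pixels along rows
h=cv2.cvtColor(g['img'],cv2.COLOR_RGB2HSV)
for y in (-185,-200,-215):
    u,v=proj(g,[402,y,183]); v=int(round(v)); row=h[v]; 
    xs=[x for x in range(max(0,int(u)-60),min(511,int(u)+60)) if row[x,1]<45 and row[x,2]>110]
    print(y,round(u),v,xs[:1],xs[-1:],len(xs),[np.round(onplane(g,x,v,183)[0]) for x in (xs[:1]+xs[-1:])])
E
```

```text
t 46.9833 at [ 399.5 -222.7  296.7] yaw 1.574 w 36.3
[-0.0062  0.0107  0.5023] [-0.003  -0.0003  0.0017] rows 3.6
-185 258 141 [254] [262] 9 [np.float64(398.0), np.float64(405.0)]
-200 258 157 [253] [293] 10 [np.float64(397.0), np.float64(435.0)]
-215 258 172 [253] [293] 10 [np.float64(397.0), np.float64(435.0)]
```

Bar centre is at x≈401. Descend and grip.

>>> move_arm(
  rows="-0.005 0.008 0.1 -0.002 0 0 0.15;-0.005 0.008 0.2 -0.002 0 0 0.15;-0.005 0.008 0.3 -0.002 0 0 0.15;-0.005 0.008 0.4 -0.002 0 0 0.15;-0.005 0.008 0.46 -0.002 0 0 0.15;-0.005 0.008 0.5 -0.002 0 0 0.15;-0.005 0.008 0.5 -0.002 0 0 0.15;-0.005 0.008 0.5 -0.002 0 0 1;-0.005 0.008 0.5 -0.002 0 0 1;-0.005 0.008 0.5 -0.002 0 0 1;-0.005 0.008 0.5 -0.002 0 0 1;-0.005 0.008 0.5 -0.002 0 0 1",
)

```text
clock: 48.03
eef_pos: [401.6, -224.7, 147.6]
tool_rot: [3.141, 0.0, 1.573]
force: [1.6, 0.7, -4.9]
width: 7.9
gripper_force: 58.3
```

```bash
python3 go.py 628 -224.5 146 1.571
```

```text
t 48.0333 at [ 401.6 -224.7  147.6] yaw 1.573 w 7.9
[-0.0011  0.7547  0.0057] [0.0004 0.0002 0.0014] rows 5.4
```

>>> move_arm(
  rows="0 0.008 0 0 0 0 1;0 0.022 0 0 0 0 1;0 0.045 0 0 0 0 1;0 0.075 0 0 0 0 1;0 0.11 0 0 0 0 1;0 0.145 0 0 0 0 1;0 0.18 0 0 0 0 1;0 0.215 0 0 0 0 1;0 0.25 0 0 0 0 1;0 0.285 0 0 0 0 1;0 0.32 0 0 0 0 1;0 0.355 0 0 0 0 1",
)

```text
clock: 49.03
eef_pos: [508.7, -225.4, 147.6]
tool_rot: [3.141, 0.001, 1.573]
force: [-3.7, -0.2, -2.2]
width: 8.0
gripper_force: 58.8
```

>>> move_arm(
  rows="0 0.035 0 0 0 0 1;0 0.07 0 0 0 0 1;0 0.105 0 0 0 0 1;0 0.14 0 0 0 0 1;0 0.175 0 0 0 0 1;0 0.21 0 0 0 0 1;0 0.245 0 0 0 0 1;0 0.275 0 0 0 0 1;0 0.3 0 0 0 0 1;0 0.32 0 0 0 0 1;0 0.335 0 0 0 0 1;0 0.345 0 0 0 0 1",
)

```text
clock: 50.03
eef_pos: [611.6, -226.0, 147.6]
tool_rot: [3.141, 0.002, 1.572]
force: [-2.7, -4.0, -3.1]
width: 7.8
gripper_force: 58.6
```

```bash
python3 go.py 628 -224.5 146 1.571
```

```text
t 50.0333 at [ 611.6 -226.   147.6] yaw 1.572 w 7.8
[0.0051 0.0548 0.0054] [0.0003 0.0014 0.0007] rows 0.4
```

>>> move_arm(
  rows="0 0.008 0 0 0 0 1;0 0.018 0 0 0 0 1;0 0.027 0 0 0 0 1;0 0.035 0 0 0 0 1;0 0.042 0 0 0 0 1;0 0.048 0 0 0 0 1;0 0.052 0 0 0 0 1;0 0.055 0 0 0 0 1;0 0.055 0 0 0 0 1",
)

```text
clock: 50.78
eef_pos: [624.0, -226.0, 147.6]
tool_rot: [-3.135, 0.0, 1.571]
force: [-8.4, -3.0, 0.9]
width: 7.9
gripper_force: 59.2
```

>>> move_arm(
  rows="0 0.006 0 0 0 0 1;0 0.012 0 0 0 0 1;0 0.015 0 0 0 0 1;0 0.015 0 0 0 0 1",
)

```text
clock: 51.12
eef_pos: [623.7, -226.0, 147.5]
tool_rot: [-3.127, -0.002, 1.57]
force: [-18.1, -0.9, 8.5]
width: 7.6
gripper_force: 59.9
```

The drawer is hard against its stop at 623.9. Release and go for the lamp.

>>> move_arm(
  rows="0 -0.015 0 0 0 0 1;0 -0.015 0 0 0 0 0.2;0 -0.015 0 0 0 0 0.2;0 -0.015 0 0 0 0 0.2;0 -0.015 -0.04 0 0 0 0.2;0 -0.015 -0.15 0 0 0 0.2;0 -0.015 -0.28 0 0 0 0.2;0 -0.015 -0.41 0 0 0 0.2;0 -0.015 -0.54 0 0 0 0.2;0 -0.015 -0.67 0 0 0 0.2;0 -0.015 -0.72 0 0 0 0.2;0 -0.015 -0.72 0 0 0 0.2",
)

```text
clock: 52.12
eef_pos: [630.6, -224.4, 370.2]
tool_rot: [3.13, 0.002, 1.575]
force: [0.0, -1.3, -0.0]
width: 34.5
gripper_force: 0.0
```

```bash
python3 - <<'E'
from h import *
g=cam('wrist');h=cv2.cvtColor(g['img'],cv2.COLOR_RGB2HSV)
for y in (-185,-200,-215):
    u,v=proj(g,[624,y,183]); v=int(round(v)); row=h[v]
    xs=[x for x in range(max(0,int(u)-25),min(511,int(u)+25)) if row[x,1]<45 and row[x,2]>110]
    print(y,round(u),len(xs),[np.round(onplane(g,x,v,183)[0]) for x in (xs[:1]+xs[-1:])])
E
python3 go.py 610 -10 360 1.7
```

```text
-185 248 7 [np.float64(622.0), np.float64(629.0)]
-200 248 7 [np.float64(622.0), np.float64(629.0)]
-215 248 7 [np.float64(622.0), np.float64(629.0)]
t 52.1667 at [ 629.4 -223.8  367. ] yaw 1.575 w 34.3
[ 0.7131 -0.0622  0.0224] [ 0.0045  0.0006 -0.0799] rows 5.2
```

>>> move_arm(
  rows="0.713 -0.062 0.02 0.004 0 -0.08 -0.7;0.713 -0.062 0.02 0.004 0 -0.08 -0.7;0.713 -0.062 0.02 0.004 0 -0.08 -0.7;0.713 -0.062 0.02 0.004 0 -0.08 -0.7;0.713 -0.062 0.02 0.004 0 -0.08 -0.7;0.713 -0.062 0.02 0.004 0 -0.08 -0.7;0.713 -0.062 0.02 0.004 0 -0.08 -0.7;0.713 -0.062 0.02 0.004 0 -0.08 -0.7;0.713 -0.062 0.02 0.004 0 -0.08 -0.7",
)

```text
clock: 52.92
eef_pos: [608.3, -12.4, 357.0]
tool_rot: [-3.134, 0.001, 1.696]
force: [0.3, -1.0, 0.4]
width: 73.2
gripper_force: 0.0
```

```bash
python3 - <<'E'
from h import *
import pickle
g=cam('wrist');pickle.dump(g,open('w12.pkl','wb'));print(g['s']['eef_pos'],proj(g,[634,54,150]))
save(g,'w12.png',None,1.5)
E
python3 go.py 634 54 190 1.65
```

```text
[608.27346873 -12.42729874 357.02291604] (np.float64(284.1668863471923), np.float64(110.51312514121874))
t 52.9667 at [608.4 -13.  357.2] yaw 1.695 w 72.4
[0.2114 0.1163 0.5564] [-0.0043  0.0008  0.0289] rows 4.4
```

View pics/w12.png

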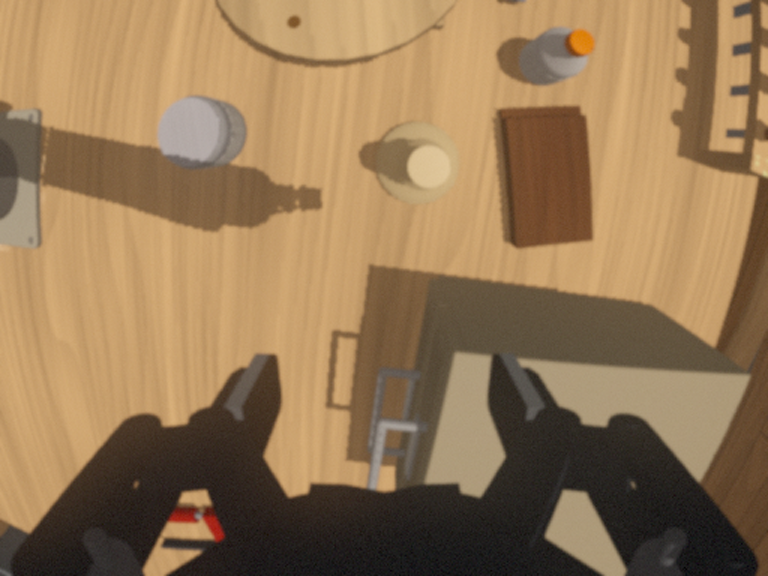

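The lamp top is at (429,167), within 2 px of the prediction, so the lamp stands at about (636,53). Descend over it.

>>> move_arm(
  rows="0.211 0.122 0.1 -0.004 0 0.029 -0.7;0.211 0.122 0.2 -0.004 0 0.029 -0.7;0.211 0.122 0.3 -0.004 0 0.029 -0.7;0.211 0.122 0.4 -0.004 0 0.029 -0.7;0.211 0.122 0.5 -0.004 0 0.029 -0.7;0.211 0.122 0.556 -0.004 0 0.029 -0.7;0.211 0.122 0.556 -0.004 0 0.029 -0.7;0.211 0.122 0.556 -0.004 0 0.029 -0.7;0.211 0.122 0.556 -0.004 0 0.029 -0.7",
)

```text
clock: 53.72
eef_pos: [637.1, 55.0, 192.0]
tool_rot: [3.139, 0.001, 1.651]
force: [0.1, 0.5, 0.7]
width: 72.5
gripper_force: 0.0
```

```bash
python3 go.py 636 53.5 84 1.65; python3 - <<'E'
from h import *
g=cam('wrist');print(proj(g,[636,53.5,150]))
h=cv2.cvtColor(g['img'],cv2.COLOR_RGB2HSV);u,v=map(int,proj(g,[636,53.5,150]))
m=((h[...,2]>195)&(h[...,1]<95)).astype(np.uint8)
for c in cv2.findContours(m,0,1)[0]:
    if cv2.contourArea(c)>300: (a,b),r=cv2.minEnclosingCircle(c);print(cv2.contourArea(c),a,b,r,onplane(g,a,b,150))
E
```

```text
t 53.7167 at [637.1  55.  192. ] yaw 1.651 w 72.5
[-0.0045 -0.0049  0.3598] [0.0017 0.0005 0.0006] rows 2.6
(np.float64(252.92035601597468), np.float64(207.83273527471496))
1056.0 262.5 162.0 34.73120880126953 [639.97580227  87.59901617 150.        ]
```

>>> move_arm(
  rows="-0.004 -0.004 0.08 0 0 0 -0.7;-0.004 -0.004 0.16 0 0 0 -0.7;-0.004 -0.004 0.24 0 0 0 -0.7;-0.004 -0.004 0.3 0 0 0 -0.7;-0.004 -0.004 0.34 0 0 0 -0.7;-0.004 -0.004 0.36 0 0 0 -0.7;-0.004 -0.004 0.36 0 0 0 -0.7;-0.004 -0.004 0.36 0 0 0 0.2;-0.004 -0.004 0.36 0 0 0 1;-0.004 -0.004 0.36 0 0 0 1;-0.004 -0.004 0.36 0 0 0 1;-0.004 -0.004 0.36 0 0 0 1",
)

```text
clock: 54.77
eef_pos: [635.4, 55.0, 84.1]
tool_rot: [3.14, 0.0, 1.653]
force: [-2.1, -0.9, 6.0]
width: 34.6
gripper_force: 59.7
```

>>> move_arm(
  rows="0 0 -0.02 0 0 0 1;0 0 -0.05 0 0 0 1;0 0 -0.1 0 0 0 1;0 0 -0.16 0 0 0 1;0 0 -0.23 0 0 0 1;0 0 -0.3 0 0 0 1;0 0 -0.37 0 0 0 1;0 0 -0.43 0 0 0 1;0 0 -0.47 0 0 0 1;0 0 -0.49 0 0 0 1;0 0 -0.5 0 0 0 1;0 0 -0.5 0 0 0 1",
)

```text
clock: 55.77
eef_pos: [634.6, 55.1, 232.8]
tool_rot: [3.141, 0.0, 1.653]
force: [-0.0, 0.0, -3.6]
width: 34.9
gripper_force: 60.2
```

```bash
python3 go.py 516 300 233 1.9
```

```text
t 55.7667 at [634.6  55.1 232.8] yaw 1.653 w 34.9
[ 0.8459 -0.3272 -0.0009] [ 0.0002  0.0002 -0.1574] rows 6.5
```

>>> move_arm(
  rows="0.03 -0.012 0 0 0 -0.01 1;0.08 -0.031 0 0 0 -0.02 1;0.16 -0.062 0 0 0 -0.04 1;0.25 -0.097 0 0 0 -0.06 1;0.34 -0.132 0 0 0 -0.08 1;0.44 -0.17 0 0 0 -0.1 1;0.54 -0.209 0 0 0 -0.12 1;0.64 -0.247 0 0 0 -0.135 1;0.73 -0.282 0 0 0 -0.15 1;0.8 -0.309 0 0 0 -0.157 1;0.835 -0.323 0 0 0 -0.157 1;0.845 -0.327 0 0 0 -0.157 1",
)

```text
clock: 56.77
eef_pos: [513.2, 303.5, 231.5]
tool_rot: [-3.139, -0.001, 1.905]
force: [-0.4, 0.8, -2.3]
width: 34.6
gripper_force: 60.2
```

```bash
python3 go.py 516 299.5 133 1.9
```

```text
t 56.7667 at [513.2 303.5 231.5] yaw 1.905 w 34.6
[-0.016   0.0052  0.3283] [-0.0014 -0.0008  0.0033] rows 2.4
```

>>> move_arm(
  rows="-0.003 0 0.03 0 0 0 1;-0.003 0 0.08 0 0 0 1;-0.003 0 0.14 0 0 0 1;-0.003 0 0.2 0 0 0 1;-0.003 0 0.25 0 0 0 1;-0.003 0 0.29 0 0 0 1;-0.003 0 0.31 0 0 0 1;-0.003 0 0.32 0 0 0 1;-0.003 0 0.325 0 0 0 1;-0.003 0 0.33 0 0 0 1;-0.003 0 0.333 0 0 0 1;-0.003 0 0.333 0 0 0 1",
)

```text
clock: 57.77
eef_pos: [516.8, 298.8, 132.9]
tool_rot: [3.141, 0.0, 1.899]
force: [-1.0, -0.1, -1.8]
width: 34.7
gripper_force: 60.2
```

>>> move_arm(
  rows="0 0 0.003 0 0 0 1;0 0 0.005 0 0 0 1;0 0 0.005 0 0 0 1",
)

```text
clock: 58.02
eef_pos: [516.8, 299.1, 132.1]
tool_rot: [3.14, -0.0, 1.899]
force: [-2.1, -0.8, 4.3]
width: 34.7
gripper_force: 60.6
```

Standing on the disc. Release slowly and rise.

>>> move_arm(
  rows="0 0 0 0 0 0 0;0 0 0 0 0 0 -0.6;0 0 0 0 0 0 -0.8;0 0 0 0 0 0 -0.8;0 0 -0.02 0 0 0 -0.8;0 0 -0.08 0 0 0 -0.8;0 0 -0.18 0 0 0 -0.8;0 0 -0.3 0 0 0 -0.8;0 0 -0.42 0 0 0 -0.8;0 0 -0.54 0 0 0 -0.8;0 0 -0.6 0 0 0 -0.8;0 0 -0.6 0 0 0 -0.8",
)

```text
clock: 59.02
eef_pos: [519.1, 299.8, 316.7]
tool_rot: [3.132, -0.002, 1.899]
force: [-0.4, -0.4, 0.7]
width: 77.0
gripper_force: 0.0
```

>>> move_arm(
  rows="-0.2 0 0 0 0 0 -0.8;-0.4 0 0 0 0 0 -0.8;-0.6 0 0 0 0 0 -0.8;-0.7 0 0 0 0 0 -0.8;-0.7 0 0 0 0 0 -0.8;-0.7 0 0 0 0 0 -0.8;-0.7 0 0 0 0 0 -0.8;-0.7 0 0 0 0 0 -0.8",
)

```text
clock: 59.68
eef_pos: [583.7, 100.4, 310.5]
tool_rot: [-3.141, -0.001, 1.899]
force: [0.6, 0.7, -0.6]
width: 76.8
gripper_force: 0.0
```

```bash
python3 - <<'E'
from h import *
g=cam('scene');t=cam('top');print(g['s']['eef_pos'],g['s']['force'])
for n,p in (('top',[516,299,198]),('base',[516,299,48])): print(n,proj(g,p),proj(t,p))
for nm,c,win in(('scene',g,(240,160,400,300)),('top',t,(140,130,250,250))):
    im=c['img'];h=cv2.cvtColor(im,cv2.COLOR_RGB2HSV);u0,v0,u1,v1=win
    m=np.zeros(h.shape[:2],np.uint8); m[v0:v1,u0:u1]=((h[...,0]>18)&(h[...,2]>170)&(h[...,1]<110))[v0:v1,u0:u1]
    for k in cv2.findContours(m,0,1)[0]:
        if cv2.contourArea(k)>40: print(nm,cv2.contourArea(k),cv2.boundingRect(k))
A=cv2.resize(cv2.cvtColor(g['img'],cv2.COLOR_RGB2BGR)[100:300,90:400],(620,400));cv2.imwrite('pics/end.png',A)
E
```

```text
[583.74378814 100.409171   310.50512987] [ 0.64587464  0.74893068 -0.5661975 ]
top (np.float64(335.90579609802535), np.float64(210.63355611104)) (np.float64(174.6608939834627), np.float64(186.57333308771263))
base (np.float64(330.6088369118301), np.float64(240.76485673547535)) (np.float64(182.94090040556935), np.float64(191.22724719687727))
scene 58.5 (293, 277, 27, 16)
scene 49.5 (262, 262, 14, 12)
scene 62.0 (292, 234, 29, 13)
scene 226.5 (319, 230, 25, 18)
scene 42.5 (331, 208, 10, 7)
scene 78.0 (305, 160, 29, 9)
```

View pics/end.png

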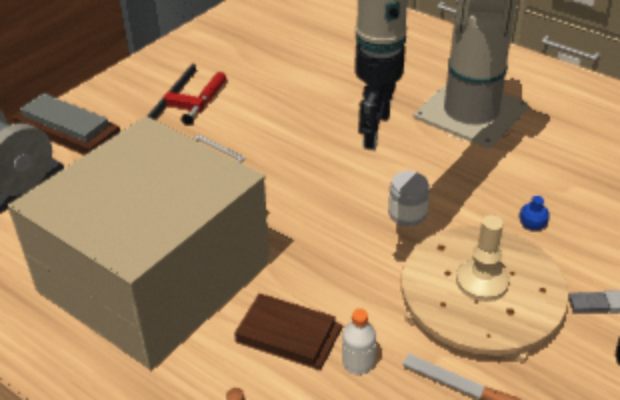

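The lamp stands upright at mid-disc (foot at (483,278)), the drawer is shut, and the arm is clear.

```bash
python3 -c "
from cell import *
print(finish_job())"
```

```text
the job is handed in; nothing more can be done
None
```

The job is handed in but returned no verdict: the knob is in the left compartment, the three feet are in the right one, the drawer is shut against its stop, and the lamp base stands upright in the middle of the turntable.

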